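Load the gear-blank arbor and feed the slide in two turns

ROBOT

A 7-joint arm with a two-finger parallel gripper is mounted at the origin on the work surface. World frame = base frame: x ahead of the robot, y to its left, z up, the work surface at z = 0. Lengths are in m, angles in rad, forces in N, time in s.
With the tool pointing down it reaches from about 0.4 to 0.85 m from the base axis. Payload 10.4 kg.
Tool frame: the origin (TCP) lies midway between the tips of the shut fingers; the grasp point (between the pads) lies 19 mm behind it; z points along the fingers, y is the direction in which the jaws open and shut (so a half turn about z gives the same grasp; the last joint's range is limited). The gripper opens to 85 mm and grips with 20 to 120 N. Pads are 22 mm wide; open, the fingers measure 114 mm over their backs; the gripper's body (76 mm by 85 mm) begins 54 mm behind the grasp point. The pads swing forward as they close: fully open they stand 13 mm farther back than shut.
Start: joints at [-1.338, 0.332, -0.065, 1.46, 0.022, 1.35, -0.088], TCP at [0.158, 0.605, 0.231] pointing down, gripper open.
Joint ranges: [-2.6, 2.6], [-0.5, 2.12], [-1.47, 1.34], [0.16, 2.42], [-1.27, 4.41], [0.06, 2.06], [-2.6, 2.6]. Speed limits (rad/s): [2.22, 2.22, 2.79, 2.79, 3.14, 3.14, 3.14].

INTERFACE

Orientations are given as a unit quaternion [x, y, z, w].
In Python, from workcell import manip, viewer gives the robot as it stands.
- The arm moves only by the tool move_arm, never from a script. Its argument "deltas" is a list of rows, each a list of 7 numbers: the shift along the tool's x, y, z in m, then the turn, a rotation vector about the tool's x, y, z in degrees, then the opening, from -1 (shut) to 1 (fully open). In form: [[dx, dy, dz, wx, wy, wz, gripper], ...]. A call has 1 to 10 rows; each row shifts and turns the commanded pose from where the row before left it, along the tool's axes as they then stand; what a row does not reach is not made up. A row lasts 1/8 s, in which the tool goes at most 62.5 mm and 10.7 degrees, less where a joint would pass 70% of its speed; a pose out of reach is approached as far as the arm can. A call with a gripper value outside its range is refused whole. The fingers move at their own pace and stop on an object; "force" is the grip in N (left out, the last holds). Time passes only in rows, so rows that do not move let the fingers close. It gives the time, the measured TCP pose, the force and the opening at its end, in the units of the state.
- manip.get_obs(): the state, without advancing time (a new reading comes with each control period).
- viewer.camera(name): name is "scene" or "top"; returns (picture, depth): 384x512x3 uint8, red, green, blue; 384x512 float32, m along the optical axis (not along the pixel's ray), 0 where there is no reading.
- viewer.calibration(name): a dict with "fx", "fy", "cx", "cy" (pixels), "R" (3x3) and "t" (3): a world point X has camera coordinates R X + t. Camera axes: x right, y down, z forward; pixel columns grow to the right and rows downward; lengths in m; the calibration is good to about 2 mm. A picture is of the moment at which its call begins. calibration takes no time and is no camera call.
- manip.hand_in(): hands the job in, once; it reports no verdict.
The state is a dict: "clock": time; "joint_pos": joint angles; "joint_velocities": joint speeds; "tau": joint torques, N m; "position": TCP position; "ee_rot": TCP orientation; "ft_force": force on the tool from outside, world axes, zero at the start; "torque": the same for the moment, N m; "grip_width": opening from 0.0 (shut) to 1.0 (fully open).
Only numpy, scipy, OpenCV 4.12 (cv2) and the standard library are available. Lean on these libraries where they do the work, as an engineer would, in place of code of your own. Each camera call takes 0.05 s, during which the arm holds its last target.

TASK

Stack every brass gear blank on the green cross-slide's upright threaded arbor, then set the big hex nut on top, turn it backward (anticlockwise from above) until it drops into the thread start, and run it forward (clockwise) down until it bears on the blanks. Then wind the handwheel clockwise: take up its lost motion until the slide just starts to move, and from there feed exactly two full turns. Leave the other things on the bench where they are.

Things in the scene. Friction and masses are not known exactly. Their poses are not given: they have to be found in the camera images.
- blank0: plain brass gear blank: flat ring, outside diameter 60 mm, bore 38 mm, 7 mm thick, 0.09 kg, lying flat on the bench; origin at the centre of its underside, z up. One to three blanks are present (None: absent).
- blank1: plain brass gear blank: flat ring, outside diameter 60 mm, bore 38 mm, 7 mm thick, 0.09 kg, lying flat on the bench; origin at the centre of its underside, z up. One to three blanks are present (None: absent).
- blank2: plain brass gear blank: flat ring, outside diameter 60 mm, bore 38 mm, 7 mm thick, 0.09 kg, lying flat on the bench; origin at the centre of its underside, z up. One to three blanks are present (None: absent).
- nut: dark steel hex nut, 46 mm across flats, 53 mm across corners, 30 mm high, open at both ends, 0.2 kg, standing upright on the bench; origin at the centre of its underside, z up, +x points at the middle of one flat (a flat every 60 degrees).
- nut_pins (a point): centre of the nut's pin circle, on its axis 8 mm above its underside. Instead of a full thread the nut has three round inward pins here, 4.5 mm thick, at 120 degrees (one along the nut's +x), reaching from the 34 mm bore to 10.8 mm from the axis.
- arbor (a point): centre of the blank seat: the flat top (48 mm diameter) of a round boss 15 mm high on the slide, about 58 mm above the bench; z up the arbor. The steel arbor rises from it, outside diameter 30.4 mm over the thread (a blank slips over it with 3.8 mm to spare all round, the nut with 1.3). Home, the nut's underside is 7, 14 or 21 mm above this point for one, two or three blanks. Travels with the slide.
- arbor_end (a point): tip of the arbor, 56.5 mm above the seat: a plain nose of 19 mm diameter with a 6 mm cone centres the nut. The thread tops begin 44 mm above the seat. Set on, the nut's underside first rests 32 to 39 mm above the seat. Clockwise it then meets a blunt stop; anticlockwise it climbs a little and within a third of a turn drops to 28.5-30 mm (rarely at once). Past the drop a stop follows after 0.25 rad.
- thread (a point): point on the arbor's axis, 25 mm above the seat: its coarse right-hand thread, three starts, 30 mm of travel a turn. From the thread start the nut runs down clockwise to the top blank, following by its own weight if turned in jaws that are not quite closed on it (1 to 3 mm of play). A nut that sits askew sticks: lift it off and set it on level again.
- wheel_axis (a point): point on the handwheel's vertical axis, at the height of its rim's top (72 mm above the bench). The dark steel wheel is 110 mm in diameter; it stands 205 mm from the arbor on the machine's green base.
- crank_top (a point): top centre of the handwheel's upright black crank handle: 18 mm diameter, its lower end on the wheel, 46 mm tall, 42 mm from the wheel's axis; it spins freely on its own axis, so it can be held in the jaws and carried round the wheel's axis. Turning takes 3 to 4 N at the handle once the lost motion is taken up, much less before.
- feed (a joint): travel of the slide along the base (away from the handwheel), m: 0 at the start, 0.012 per full clockwise turn of the handwheel once its lost motion (1.4 to 2.6 rad of free turning at the start, unknown) is taken up; it stays where it is left.
- mug: bystander, to be left alone: white ceramic mug, 84 mm across, 95 mm tall; origin at the centre of its underside
- screwdriver: bystander, to be left alone: screwdriver with red handle, lying; origin at the centre of its underside
- spanner: bystander, to be left alone: steel spanner, lying; origin at the centre of its underside
- bush: bystander, to be left alone: small brass bush, 18 mm diameter, 22 mm tall, standing among the blanks; origin at the centre of its underside
- meter: bystander, to be left alone: yellow hand meter, 75 x 135 x 30 mm, lying; origin at the centre of its underside
- oiltin: bystander, to be left alone: dark steel tin, 60 mm diameter, 110 mm tall; origin at the centre of its underside
- brasswork: bystander, to be left alone: round brass workpiece on a foot, 110 mm long, 44 mm thick; origin at the centre of its underside
There are look-alikes about, which are no part of the job. What is shaped like the blank1 but black, orange or white is not meant.

How it is judged:
By the outcome, as a careful person would: the job done as asked, in the order asked, and still so for the second after the job is handed in, with the robot touching nothing.
Of blank0, blank1, blank2 only 1 to 3 are there at a start; the rules pass over those that are not, and their reading is None.
At some moment in a run one of blank0, blank1, blank2, nut may be knocked a few centimetres aside while the robot is not near it.
It also fails if it takes over 210 s, if anything falls off the work surface, if the arm or the gripper's body presses on something with over 40 N, if the wrist force passes 120 N, or if a joint passes its speed limit or range.

## Working session

There is one attempt and no reset: what is moved stays moved. The work goes in short steps, Python scripts to look and compute and a tool call to move; the robot and the scene stay as the last step left them, time stands still between calls to the robot, and variables do not carry over. Pictures are saved under pics/ and viewed, and the job is handed in when it is done.

Besides the shell and the picture viewer there is one more tool, called after "Emit:" as name([rows], argument=value, ...), one row to a line, values as JSON. move_arm: Moves the arm, as the interface text tells. Its arguments: {"type":"object","properties":{"deltas":{"type":"array"},"force":{"type":"number"}},"required":["deltas"]}

```bash
ls; mkdir -p pics
python3 - <<'E'
from workcell import manip, viewer
import cv2,numpy as np
print(manip.get_obs())
for n in ["scene","top"]:
    im,d=viewer.camera(n); c=viewer.calibration(n); print(n,c)
    np.savez(f"pics/{n}0.npz",im=im,d=d)
    cv2.imwrite(f"pics/{n}0.png",cv2.resize(im[:,:,::-1],(800,600),interpolation=cv2.INTER_CUBIC))
E
```

```text
pics
{'clock': 0.0, 'joint_pos': array([-1.33760604,  0.33286643, -0.06472407,  1.46097034,  0.02161551,
        1.34987939, -0.08848478]), 'joint_velocities': array([-0.00069507, -0.00094937,  0.00127817, -0.00058343,  0.00047663,
        0.00025672,  0.00224319]), 'tau': array([-6.68136345e-04, -6.25433064e+01,  4.87629231e-02, -3.91615248e+01,
        1.61816902e-02,  9.60735924e-03, -1.81097028e-05]), 'position': array([0.1580312 , 0.60429621, 0.23050553]), 'ee_rot': array([ 1.27515491e-01,  9.91836322e-01, -7.11530609e-04, -5.42033923e-05]), 'ft_force': array([-0.24929641, -0.05025754, -0.507065  ]), 'torque': array([-0.03664454,  0.01825763, -0.00946186]), 'grip_width': 1.0012839662530675}
scene {'fx': 497.80945810865524, 'fy': 497.80945810865524, 'cx': 254.8918432494419, 'cy': 195.979808495066, 'R': array([[ 0.6283055 ,  0.77795208, -0.00477112],
       [ 0.59457716, -0.48414147, -0.64193849],
       [-0.50170728,  0.40049669, -0.76674129]]), 't': array([-0.30468565, -0.28237357,  1.81568294])}
top {'fx': 390.9719887726822, 'fy': 390.9719887726822, 'cx': 255.43660622699738, 'cy': 192.7605860930671, 'R': array([[-0.01768016, -0.99983599, -0.00392512],
       [-0.9949881 ,  0.01798059, -0.09836347],
       [ 0.09841791,  0.00216637, -0.99514281]]), 't': array([-0.01754318,  0.53421745,  1.27082706])}
```

View pics/scene0.png

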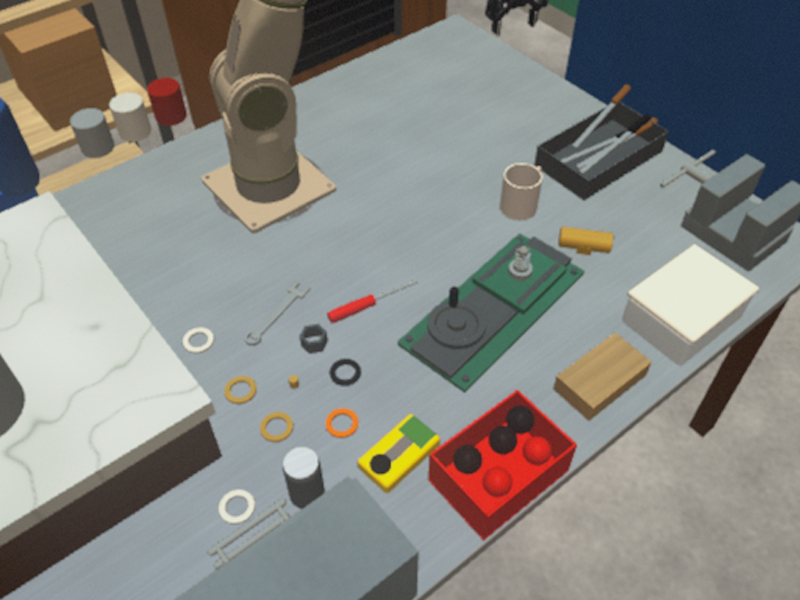

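View pics/top0.png

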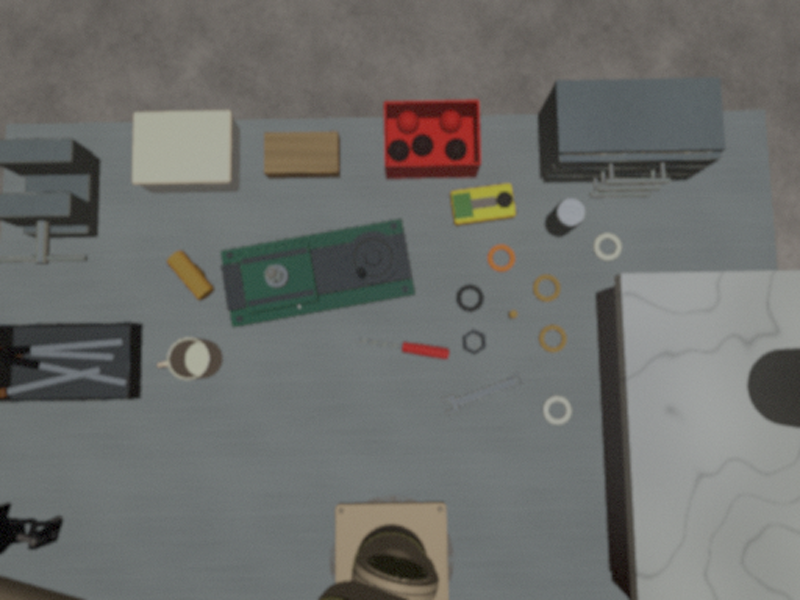

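The pictures show two brass blanks, at top-view (546,288) and (552,338) in 800x600 pixels. The nut is at (474,342), the arbor at (275,275), the wheel at (375,255) and the crank at (361,272). The black, orange and white rings are decoys, and the bush is at (513,314).

```bash
cat > h.py <<'E'
from workcell import manip, viewer
import cv2,numpy as np
from scipy.spatial.transform import Rotation as Rot
def ray(c,u,v):
    R=np.array(c['R']);t=np.array(c['t'])
    d=R.T@np.array([(u-c['cx'])/c['fx'],(v-c['cy'])/c['fy'],1.]); return -R.T@t,d
def onz(c,u,v,z):
    o,d=ray(c,u,v); return o+d*(z-o[2])/d[2]
def proj(c,X):
    p=np.array(c['R'])@np.array(X)+np.array(c['t']); return c['fx']*p[0]/p[2]+c['cx'],c['fy']*p[1]/p[2]+c['cy']
def snap(n,tag,crop=None,sc=None):
    im,d=viewer.camera(n); np.savez(f"pics/{n}{tag}.npz",im=im,d=d)
    v=im[:,:,::-1]
    if crop: x0,y0,x1,y1=crop; v=v[y0:y1,x0:x1]
    k=min(800/v.shape[1],600/v.shape[0])
    cv2.imwrite(f"pics/{n}{tag}.png",cv2.resize(v,None,fx=k,fy=k,interpolation=cv2.INTER_CUBIC)); return im,d
def load(n,tag):
    z=np.load(f"pics/{n}{tag}.npz"); return z['im'],z['d']
def cloud(n,d):
    c=viewer.calibration(n);v,u=np.mgrid[:384,:512]
    P=np.stack([(u-c['cx'])/c['fx']*d,(v-c['cy'])/c['fy']*d,d],-1)
    return (P-np.array(c['t']))@np.array(c['R'])
def blobs(mask,mina=20):
    n,l,s,ce=cv2.connectedComponentsWithStats(mask.astype(np.uint8))
    return [(l==i,s[i],ce[i]) for i in range(1,n) if s[i,4]>=mina]
E
python3 - <<'E'
from h import *
for n in ['top','scene']:
    im,d=load(n,'0');c=viewer.calibration(n);P=cloud(n,d)
    hsv=cv2.cvtColor(im,cv2.COLOR_RGB2HSV)
    m=(hsv[...,0]>13)&(hsv[...,0]<27)&(hsv[...,1]>120)&(hsv[...,2]>60)
    for b,s,ce in blobs(m,8):
        p=np.median(P[b],0)
        if abs(p[2])>.1: continue
        # outer contour ellipse
        cn=max(cv2.findContours(b.astype(np.uint8),cv2.RETR_EXTERNAL,cv2.CHAIN_APPROX_NONE)[0],key=len)
        e=cv2.fitEllipse(cn) if len(cn)>5 else None
        print(n,s,'mean',ce,'medP',p.round(4),'ell->',None if e is None else (onz(c,*e[0],.005).round(4),np.round(e[1],1)))
E
python3 - <<'E'
import cv2
for n,(x0,y0,x1,y1) in {'scene':(110,180,260,320),'top':(130,130,270,215)}.items():
    v=cv2.imread(f'pics/{n}0.png')
    import numpy as np
    im=np.load(f'pics/{n}0.npz')['im'][:,:,::-1][y0:y1,x0:x1]
    k=min(800/im.shape[1],600/im.shape[0]); cv2.imwrite(f'pics/{n}0c.png',cv2.resize(im,None,fx=k,fy=k,interpolation=cv2.INTER_CUBIC))
E
```

```text
top [291 137  39   7  55] mean [309.49090909 140.23636364] medP [ 0.7083 -0.2109  0.0263] ell-> (array([ 0.7141, -0.2126,  0.005 ]), array([ 2.3, 35.5]))
top [313 158  16  15  59] mean [320.44067797 165.55932203] medP [ 0.6232 -0.2478  0.0074] ell-> (array([ 0.627 , -0.2493,  0.005 ]), array([14.3, 14.8]))
top [108 161  28  30 391] mean [121.47058824 175.54475703] medP [0.5972 0.4129 0.0416] ell-> (array([0.6025, 0.4261, 0.005 ]), array([12.8, 38.7]))
scene [117   0   7   3   9] mean [119.88888889   1.        ] medP [-0.9514  0.3004 -0.0547] ell-> (array([-0.8556,  0.2551,  0.005 ]), array([2.1, 9.5]))
scene [144   1   4   7  11] mean [145.45454545   4.        ] medP [-0.7265  0.3308  0.0164] ell-> (array([-0.7537,  0.3405,  0.005 ]), array([3.1, 5.6]))
scene [   0    5   74   78 3459] mean [37.1298063  41.23099162] medP [-0.8171 -0.1686 -0.0234] ell-> (array([-0.7752, -0.1794,  0.005 ]), array([61.6, 75.9]))
scene [393  55  10  11  33] mean [397.18181818  59.39393939] medP [0.3573 0.7992 0.0981] ell-> (array([0.2836, 0.9097, 0.005 ]), array([ 2.8, 13.7]))
scene [407  78  10   7  18]
[... 340 characters left out ...]
 0.4562 -0.3532  0.0074] ell-> (array([ 0.4528, -0.3521,  0.005 ]), array([15.5, 19.3]))
scene [185 241   6   7  30] mean [187.63333333 243.9       ] medP [ 0.509  -0.2688  0.0188] ell-> (array([ 0.5002, -0.2649,  0.005 ]), array([4.5, 6.5]))
scene [209 262  20  17 100] mean [218.64 270.13] medP [ 0.6303 -0.2488  0.0077] ell-> (array([ 0.6284, -0.2473,  0.005 ]), array([15.9, 18.8]))
scene [167 264  20  18 148] mean [176.63513514 272.90540541] medP [ 0.5646 -0.345   0.0079] ell-> (array([ 0.5618, -0.3436,  0.005 ]), array([16.6, 19.8]))
scene [229 278  52  37 266] mean [254.84210526 299.62030075] medP [ 0.7775 -0.2418  0.0224] ell-> (array([ 0.9477, -0.4546,  0.005 ]), array([ 73.5, 208.6]))
```

Run:
```python
from h import *
im,d=load('scene','0')
v=im[140:260,240:390,::-1];cv2.imwrite('pics/scene0m.png',cv2.resize(v,None,fx=5,fy=5,interpolation=cv2.INTER_CUBIC))
for n in ['top','scene']:
    im,d=load(n,'0');P=cloud(n,d)
    print(n,'table z',np.median(P[...,2][(np.abs(P[...,0]-.5)<.05)&(np.abs(P[...,1]+.0)<.05)]))
    m=(np.abs(P[...,0]-.66)<.15)&(P[...,1]>0)&(P[...,1]<.5)&(P[...,2]>.05)&(P[...,2]<.2)
    for b,s,ce in blobs(m,6): print(s,ce,P[b].min(0).round(3),P[b].max(0).round(3),P[b].mean(0).round(3))
```

```text
top table z 0.0015620693301338718
[ 90 108  61  13 658] [119.95440729 113.56838906] [0.781 0.316 0.051] [0.81  0.5   0.099] [0.793 0.406 0.086]
[222 148  25  34 717] [235.31520223 164.30543933] [0.569 0.001 0.061] [0.677 0.079 0.124] [0.623 0.036 0.073]
[169 169  16  15 178] [176.56179775 175.95505618] [0.567 0.205 0.05 ] [0.613 0.25  0.119] [0.587 0.224 0.08 ]
scene table z 0.001350206960917752
[325 156  16  23 233] [332.9055794  167.99141631] [0.539 0.205 0.05 ] [0.616 0.278 0.117] [0.595 0.224 0.078]
[400 159  47  42 460] [421.09565217 177.09565217] [0.78  0.314 0.05 ] [0.81 0.5  0.1 ] [0.797 0.395 0.09 ]
[274 183  37  40 770] [293.83896104 203.71818182] [0.567 0.    0.059] [0.678 0.083 0.124] [0.622 0.037 0.074]
```

View pics/scene0c.png

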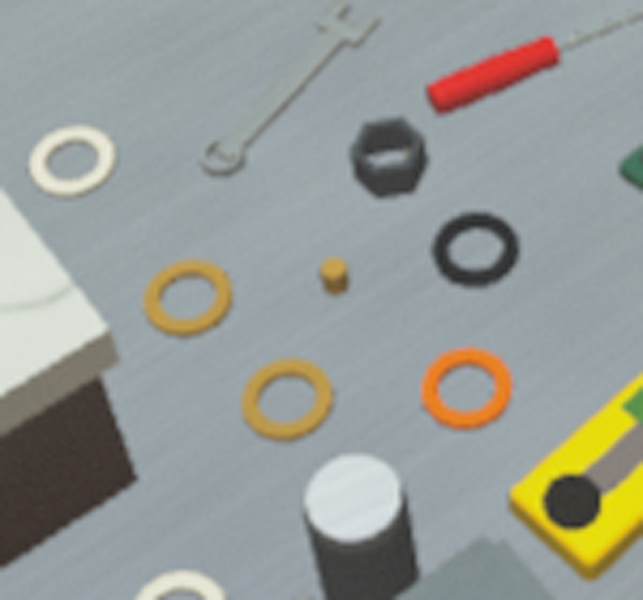

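View pics/top0c.png

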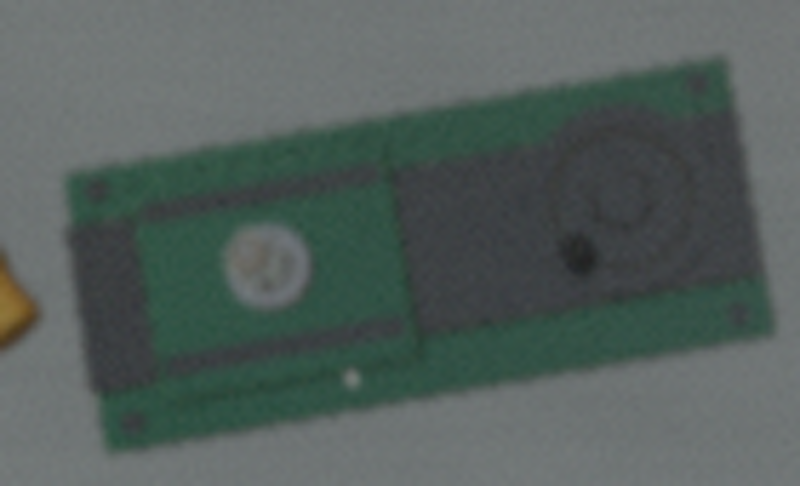

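View pics/scene0m.png

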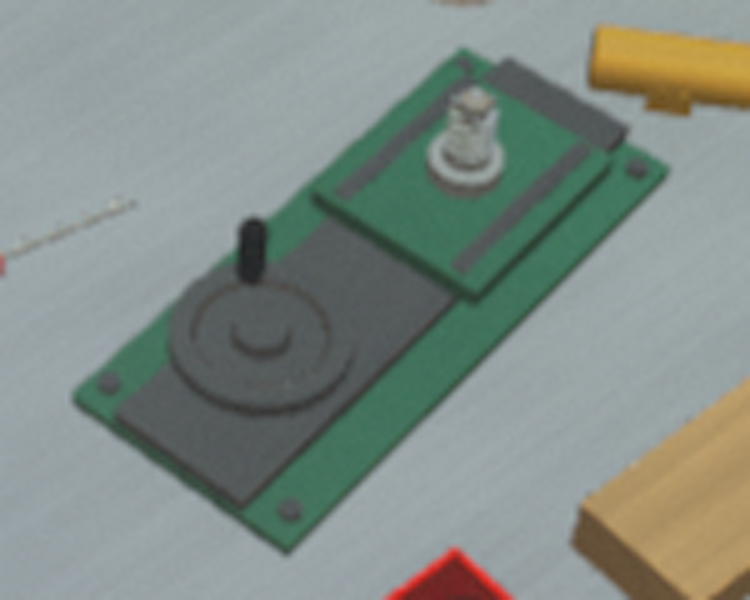

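```bash
cat > meas.py <<'E'
from h import *
def blanks(n,im):
    c=viewer.calibration(n);hsv=cv2.cvtColor(im,cv2.COLOR_RGB2HSV)
    m=(hsv[...,0]>13)&(hsv[...,0]<27)&(hsv[...,1]>(80 if n=='top' else 100))&(hsv[...,2]>40)
    m=cv2.morphologyEx(m.astype(np.uint8),cv2.MORPH_CLOSE,np.ones((3,3)))
    out=[]
    for b,s,ce in blobs(m,20):
        cn=max(cv2.findContours(b.astype(np.uint8),cv2.RETR_EXTERNAL,cv2.CHAIN_APPROX_NONE)[0],key=len)
        if len(cn)<6: continue
        e=cv2.fitEllipse(cn); p=onz(c,*e[0],.006)
        if .3<p[0]<.8 and -.5<p[1]<.35 and 10<max(e[1])<30: out.append((p.round(4),np.round(e[0],1),np.round(e[1],1)))
    return out
E
python3 - <<'E'
from meas import *
for n in ['top','scene']:
    im,d=load(n,'0');c=viewer.calibration(n);P=cloud(n,d)
    for r in blanks(n,im): print(n,*r)
    # nut
    m=(np.hypot(P[...,0]-.46,P[...,1]+.19)<.05)&(P[...,2]>.012)&(P[...,2]<.06)
    for b,s,ce in blobs(m,10): print('nut',s,P[b].min(0).round(3),P[b].max(0).round(3),np.median(P[b],0).round(3))
    g=cv2.cvtColor(im,cv2.COLOR_RGB2HSV)
    x,y=(303,219) if n=='top' else (200,216)
    v=im[y-20:y+20,x-20:x+20,::-1];cv2.imwrite(f'pics/nut{n}.png',cv2.resize(v,(600,600),interpolation=cv2.INTER_CUBIC))
    print(g[y-12:y+13:3,x-12:x+13:3,2])
    for z0,z1,ctr,rr in [(.05,.065,(.59,.226),.04),(.1,.13,(.59,.226),.04),(.065,.08,(.62,.036),.08),(.1,.14,(.62,.036),.08)]:
        m=(np.hypot(P[...,0]-ctr[0],P[...,1]-ctr[1])<rr)&(P[...,2]>z0)&(P[...,2]<z1)
        q=P[m]; print(z0,m.sum(),q.min(0).round(3),q.max(0).round(3),((q.min(0)+q.max(0))/2).round(4),q.mean(0).round(4))
E
```

```text
top [ 0.6269 -0.2491  0.006 ] [320.4 164.9] [14.3 14.8]
top [ 0.56   -0.3445  0.006 ] [349.4 183.9] [15.7 16.1]
top [ 0.4511 -0.3528  0.006 ] [353.2 216.2] [15.7 16.3]
nut [296 210  15  17  97] [ 0.421 -0.206  0.012] [ 0.474 -0.159  0.037] [ 0.45  -0.184  0.03 ]
[[119 118 120 119 121 121 120 119 118]
 [118 117 118 117 107 117 118 117 119]
 [120 119 110  82  92  77  99 120 120]
 [118 118  76 118 120 110  70 120 118]
 [117 118  71 121 117 118  66 120 121]
 [118 120  71 103 115  99  81 119 118]
 [114 116 112  91  79  96 117 119 120]
 [115 118 117 118 116 118 120 117 119]
 [117 116 116 117 118 120 118 118 119]]
0.05 85 [0.567 0.189 0.05 ] [0.613 0.258 0.065] [0.5901 0.2235 0.0573] [0.5852 0.2214 0.0581]
0.1 50 [0.577 0.215 0.1  ] [0.603 0.243 0.119] [0.5902 0.2286 0.1098] [0.5888 0.2283 0.1085]
0.065 791 [ 0.569 -0.028  0.065] [0.677 0.079 0.08 ] [0.6227 0.0257 0.0725] [0.6241 0.025  0.0714]
0.1 29 [0.579 0.041 0.106] [0.595 0.057 0.124] [0.587 0.049 0.115] [0.5864 0.0482 0.1177]
scene [ 0.4533 -0.3521  0.006 ] [153.5 249.1] [15.7 19.6]
scene [ 0.629  -0.2477  0.006 ] [218.5 270. ] [15.9
[... 190 characters left out ...]
160 157]
 [165 169 168 163 146 128 169 168 151]
 [168 169 120  68  63  68 114 171 167]
 [171 164  80  65  63  65  81 144 171]
 [173 141  87 132 168 168  87 106 171]
 [171 171  63  99  85  81  62 135 171]
 [173 172  89  62  65  65  62 171 171]
 [171 172 172 104  88 129 152 173 172]
 [173 171 173 173 172 172 172 170 169]]
0.05 99 [0.565 0.187 0.05 ] [0.616 0.259 0.065] [0.5904 0.2227 0.0574] [0.5961 0.2217 0.0581]
0.1 47 [0.578 0.215 0.1  ] [0.604 0.245 0.117] [0.5911 0.23   0.1084] [0.5921 0.2269 0.1079]
0.065 804 [ 0.567 -0.028  0.065] [0.678 0.083 0.08 ] [0.6225 0.0273 0.0724] [0.6253 0.0244 0.0714]
0.1 44 [0.58  0.04  0.101] [0.597 0.057 0.124] [0.5885 0.0487 0.1124] [0.5894 0.0467 0.1131]
```

```bash
cd pics; python3 -c "
import cv2,numpy as np
cv2.imwrite('nuts.png',np.hstack([cv2.resize(cv2.imread('nuttop.png'),(400,400)),cv2.resize(cv2.imread('nutscene.png'),(400,400))]))"
```

```text
(no output)
```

View pics/nuts.png

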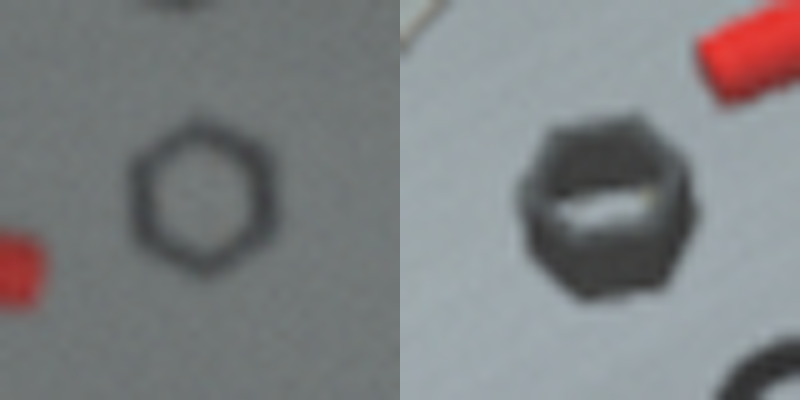

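Run:
```python
from meas import *
def hull(m): 
    cn=max(cv2.findContours(m.astype(np.uint8),cv2.RETR_EXTERNAL,cv2.CHAIN_APPROX_NONE)[0],key=cv2.contourArea); return cn
for n in ['top','scene']:
    im,d=load(n,'0');c=viewer.calibration(n);P=cloud(n,d);hsv=cv2.cvtColor(im,cv2.COLOR_RGB2HSV)
    # slab
    q=P[(P[...,1]<-.36)&(P[...,1]>-.6)&(P[...,0]>.1)&(P[...,0]<.55)&(P[...,2]>.03)]; 
    if len(q): print('slab maxy',np.percentile(q[:,1],98).round(3),'z',np.percentile(q[:,2],[5,50,95]).round(3))
    # nut silhouette
    u,v=proj(c,[.449,-.183,.02]); Y,X=np.mgrid[:384,:512]
    near=np.hypot(X-u,Y-v)<17
    m=near&(hsv[...,2]<(104 if n=='top' else 125)); b=max(blobs(m,20),key=lambda t:t[1][4]); 
    cn=hull(b[0]); (ex,ey),_,_=cv2.fitEllipse(cn); print(n,'nut ell',(ex,ey),onz(c,ex,ey,.03).round(4),onz(c,ex,ey,.015).round(4))
    # boss: low saturation bright within
    u,v=proj(c,[.59,.2275,.058]); near=np.hypot(X-u,Y-v)<14
    m=near&(hsv[...,1]<60)&(hsv[...,2]>90)
    for b in blobs(m,20):
        e=cv2.fitEllipse(hull(b[0])); print(n,'boss',b[1],np.round(e,1) if 0 else e, onz(c,*e[0],.058).round(4))
    # wheel depth
    m=(np.hypot(P[...,0]-.6227,P[...,1]-.026)<.075)&(P[...,2]>.057)&(P[...,2]<.082)
    b=max(blobs(m,50),key=lambda t:t[1][4]);e=cv2.fitEllipse(cv2.convexHull(hull(b[0]))); print(n,'wheel',e,onz(c,*e[0],.070).round(4))
    # crank dark
    u,v=proj(c,[.588,.048,.1]);near=np.hypot(X-u,Y-v)<16
    m=near&(hsv[...,2]<(45 if n=='top' else 50))
    for b in blobs(m,8): print(n,'crank',b[1],b[2],onz(c,*b[2],.12 if n=='top' else .1).round(4))
```

```text
slab maxy -0.44 z [0.068 0.186 0.19 ]
top nut ell (302.9405822753906, 218.4437255859375) [ 0.4459 -0.1816  0.03  ] [ 0.4463 -0.1834  0.015 ]
top boss [169 169  15  15 189] ((176.03334045410156, 175.92953491210938), (14.490910530090332, 14.861270904541016), 167.64108276367188) [0.5904 0.2301 0.058 ]
top wheel ((238.3844451904297, 164.28533935546875), (33.71864700317383, 33.73257827758789), 112.65151977539062) [0.6229 0.0262 0.07  ]
top crank [230 172   4   6  16] [231.375  174.6875] [0.582  0.0461 0.12  ]
slab maxy -0.443 z [0.072 0.186 0.189]
scene nut ell (200.33790588378906, 216.44171142578125) [ 0.4576 -0.1874  0.03  ] [ 0.4473 -0.1818  0.015 ]
scene boss [325 157  16  23 260] ((332.6471862792969, 168.46051025390625), (14.72347354888916, 22.285064697265625), 2.72324275970459) [0.5838 0.2364 0.058 ]
scene wheel ((291.4664611816406, 206.79124450683594), (31.32382583618164, 37.46757507324219), 94.52304077148438) [0.6245 0.0255 0.07  ]
scene crank [288 184   5  13  50] [290.06 190.26] [0.5924 0.0464 0.1   ]
```

```bash
cat > g.py <<'E'
# usage: g.py x y z yawdeg  -> tool-frame delta from the present pose (yaw = heading of tool y)
import sys
from h import *
o=manip.get_obs();R=Rot.from_quat(o['ee_rot']).as_matrix();p=np.array(o['position'])
yaw=np.degrees(np.arctan2(R[1,1],R[0,1]))
print('t%.2f p'%o['clock'],p.round(4),'yaw %.2f'%yaw,'tilt',R[:2,2].round(4),'w %.3f'%o['grip_width'],'f',np.array(o['ft_force']).round(1),'q',np.array(o['joint_pos']).round(2))
if len(sys.argv)>3:
    T=np.array([float(a) for a in sys.argv[1:4]]); d=R.T@(T-p)
    print('delta tool mm',(d*1000).round(1), end=' ')
    if len(sys.argv)>4:
        y=np.radians(float(sys.argv[4])); ty=np.array([np.cos(y),np.sin(y),0]);tz=np.array([0,0,-1.]);tx=np.cross(ty,tz)
        G=np.stack([tx,ty,tz],1); print('rotvec deg',Rot.from_matrix(R.T@G).as_rotvec(degrees=True).round(2))
E
python3 g.py .45 .35 .25 75
```

```text
t0.10 p [0.1581 0.6043 0.2306] yaw 75.34 tilt [-0.0002 -0.0012] w 1.005 f [-0.1  0.5 -0. ] q [-1.34  0.33 -0.06  1.46  0.02  1.35 -0.09]
delta tool mm [-346.8 -172.2  -19.2] rotvec deg [-0.07  0.01  0.34]
```

Emit:
move_arm([
  [-0.035,-0.017,0,0,0,0,1],
  [-0.035,-0.017,0,0,0,0,1],
  [-0.035,-0.017,0,0,0,0,1],
  [-0.035,-0.017,0,0,0,0,1],
  [-0.035,-0.017,0,0,0,0,1],
  [-0.035,-0.017,0,0,0,0,1],
  [-0.035,-0.017,0,0,0,0,1],
  [-0.035,-0.017,0,0,0,0,1],
  [-0.035,-0.017,0,0,0,0,1],
  [-0.035,-0.017,0,0,0,0,1],
])

```text
clock: 1.35
position: [0.4544, 0.3506, 0.231]
ee_rot: [0.128, 0.992, -0.0, -0.0]
ft_force: [0.3, 0.7, 0.5]
grip_width: 1.002
```

```bash
python3 g.py .5 -.0 .23 0;python3 g.py .452 -.3525 .15 0
```

```text
t1.35 p [0.4544 0.3506 0.231 ] yaw 75.35 tilt [-0.0004 -0.0003] w 1.002 f [0.3 0.7 0.5] q [-0.88  0.22  0.17  1.61 -0.04  1.32  0.61]
delta tool mm [-132.8 -327.7    1.1] rotvec deg [-3.000e-02 -0.000e+00  7.535e+01]
t1.35 p [0.4544 0.3506 0.231 ] yaw 75.35 tilt [-0.0004 -0.0003] w 1.002 f [0.3 0.7 0.5] q [-0.88  0.22  0.17  1.61 -0.04  1.32  0.61]
delta tool mm [-175.5 -680.9   81.2] rotvec deg [-3.000e-02 -0.000e+00  7.535e+01]
```

Emit:
move_arm([
  [-0.013,-0.033,0,0,0,0,1],
  [-0.013,-0.033,0,0,0,0,1],
  [-0.013,-0.033,0,0,0,0,1],
  [-0.013,-0.033,0,0,0,0,1],
  [-0.013,-0.033,0,0,0,0,1],
  [-0.013,-0.033,0,0,0,0,1],
  [-0.013,-0.033,0,0,0,0,1],
  [-0.013,-0.033,0,0,0,0,1],
  [-0.013,-0.033,0,0,0,0,1],
  [-0.013,-0.033,0,0,0,0,1],
])

```text
clock: 2.6
position: [0.4958, -0.0016, 0.2311]
ee_rot: [0.128, 0.992, 0.0, -0.0]
ft_force: [-0.8, 1.4, 0.3]
grip_width: 1.001
```

Emit:
move_arm([
  [-0.005,-0.035,0,0,0,0,1],
  [-0.005,-0.035,0,0,0,0,1],
  [-0.005,-0.035,0,0,0,0,1],
  [-0.005,-0.035,0,0,0,0,1],
  [-0.005,-0.035,0,0,0,0,1],
  [-0.005,-0.035,0,0,0,0,1],
  [-0.005,-0.035,0,0,0,0,1],
  [-0.005,-0.035,0,0,0,0,1],
  [-0.005,-0.035,0,0,0,0,1],
  [-0.005,-0.035,0,0,0,0,1],
])

```text
clock: 3.85
position: [0.4555, -0.3526, 0.231]
ee_rot: [0.127, 0.992, 0.0, -0.0]
ft_force: [1.0, 0.1, -0.2]
grip_width: 1.0
```

Emit:
move_arm([
  [0,0,0,0,0,9.4,1],
  [0,0,0,0,0,9.4,1],
  [0,0,0,0,0,9.4,1],
  [0,0,0,0,0,9.4,1],
  [0,0,0,0,0,9.4,1],
  [0,0,0,0,0,9.4,1],
  [0,0,0,0,0,9.4,1],
  [0,0,0,0,0,9.4,1],
])

```text
clock: 4.85
position: [0.4557, -0.3515, 0.231]
ee_rot: [0.708, 0.706, -0.0, -0.0]
ft_force: [-0.5, 0.7, -0.7]
grip_width: 1.002
```

```bash
python3 g.py .452 -.3525 .06 0
python3 - <<'E'
from meas import *
for n in ['top','scene']:
    im,d=snap(n,'1',(270,110,430,240) if n=='top' else (110,180,290,320))
    for r in blanks(n,im): print(n,*r)
E
```

```text
t4.85 p [ 0.4557 -0.3515  0.231 ] yaw -0.16 tilt [-0.0005  0.0005] w 1.002 f [-0.5  0.7 -0.7] q [-0.22  0.32  0.99  1.64 -0.27  1.33  0.81]
delta tool mm [ -1.   -3.6 171. ] rotvec deg [-0.03 -0.03 -0.16]
top [ 0.6274 -0.249   0.006 ] [320.4 164.7] [14.3 14.6]
top [ 0.5601 -0.3445  0.006 ] [349.4 183.9] [15.8 16.1]
top [ 0.4513 -0.3528  0.006 ] [353.2 216.1] [15.9 16.2]
scene [ 0.4533 -0.3522  0.006 ] [153.5 249.1] [15.7 19.5]
scene [ 0.6291 -0.2475  0.006 ] [218.5 270. ] [15.9 18.9]
scene [ 0.5623 -0.3438  0.006 ] [176.6 272.8] [17.1 20. ]
```

View pics/top1.png

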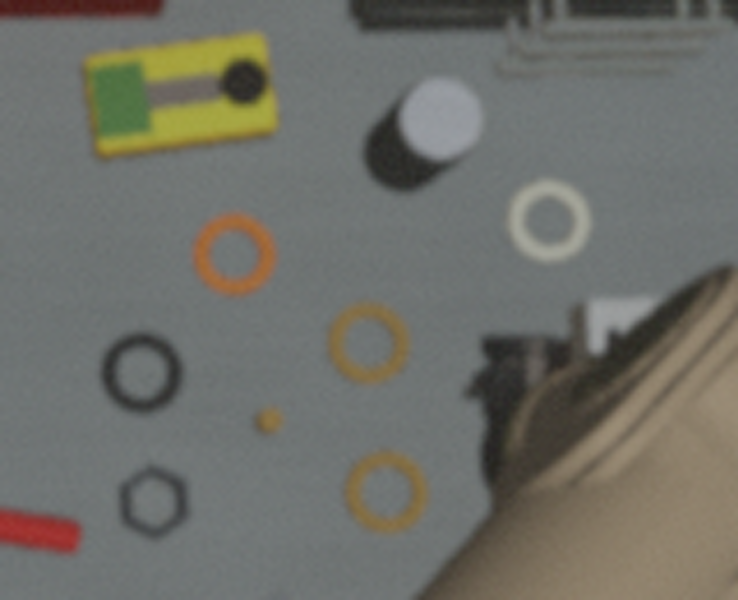

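View pics/scene1.png

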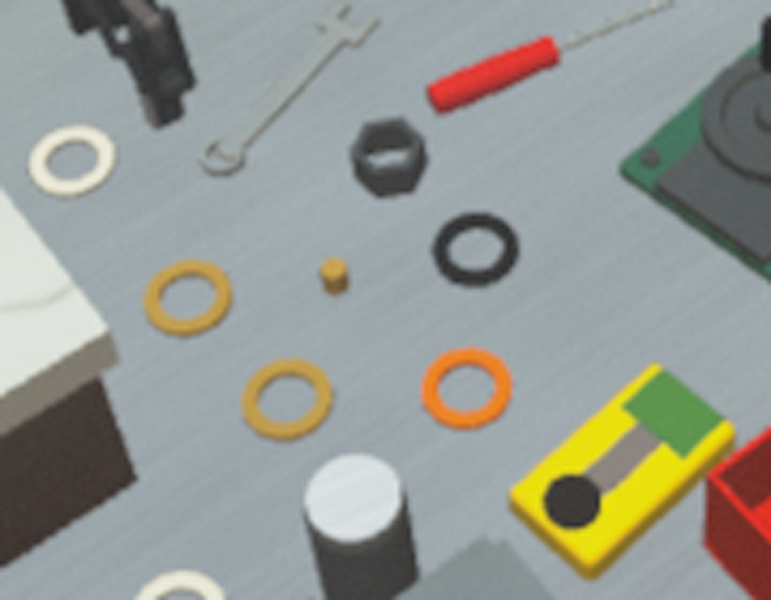

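Emit:
move_arm([
  [-0.001,-0.0034,0.04,0,0,0,0.62],
  [0,0,0.04,0,0,0,0.62],
  [0,0,0.04,0,0,0,0.62],
  [0,0,0.04,0,0,0,0.62],
  [0,0,0.02,0,0,0,0.62],
  [0,0,0.02,0,0,0,0.62],
  [0,0,0,0,0,0,0.62],
  [0,0,0,0,0,0,0.62],
])

```text
clock: 5.95
position: [0.4529, -0.3532, 0.0323]
ee_rot: [0.706, 0.708, 0.0, 0.001]
ft_force: [1.1, 0.5, 0.6]
grip_width: 0.811
```

```bash
python3 g.py .4523 -.3525 .02 0
python3 - <<'E'
from meas import *
snap('scene','2',(110,190,230,280))
E
```

```text
t5.95 p [ 0.4529 -0.3532  0.0323] yaw 0.16 tilt [ 0.0012 -0.0006] w 0.811 f [1.1 0.5 0.6] q [-0.08  0.55  0.84  1.84 -0.49  0.97  0.97]
delta tool mm [ 0.8 -0.7 12.3] rotvec deg [0.07 0.03 0.16]
```

View pics/scene2.png

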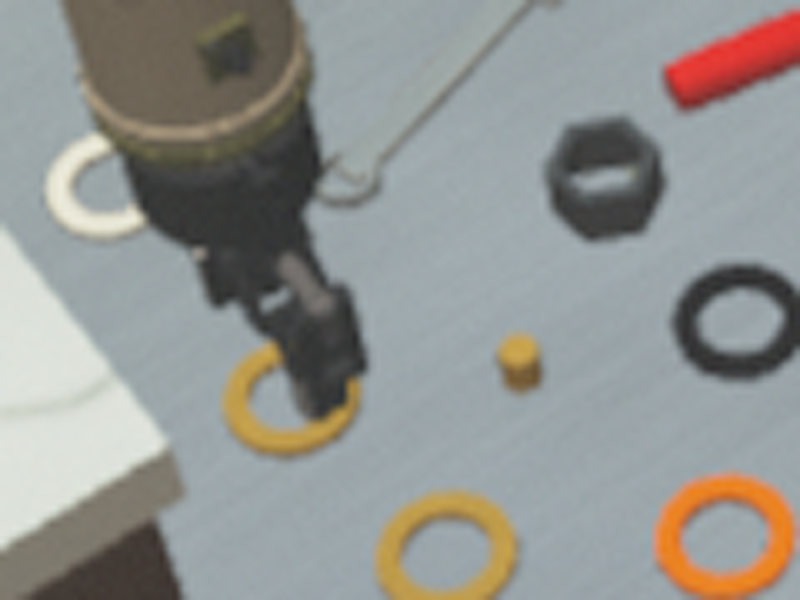

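Both fingers straddle blank A, with the tips above it and clear of the spanner.

Emit:
move_arm([
  [0.001,-0.001,0.01,0,0,0,0.62],
  [0,0,0.01,0,0,0,0.62],
  [0,0,0.007,0,0,0,0.62],
  [0,0,0.004,0,0,0,0.62],
  [0,0,0,0,0,0,0.62],
])

```text
clock: 6.62
position: [0.4512, -0.3518, -0.0]
ee_rot: [0.706, 0.708, -0.0, -0.0]
ft_force: [0.1, 0.7, 0.5]
grip_width: 0.81
```

Emit:
move_arm([
  [0,0,0.002,0,0,0,0.62],
  [0,0,0,0,0,0,0.62],
])

```text
clock: 6.88
position: [0.4515, -0.3517, -0.0017]
ee_rot: [0.706, 0.708, 0.0, -0.0]
ft_force: [-0.5, -0.6, 0.2]
grip_width: 0.81
```

Emit:
move_arm([
  [0,0,0.001,0,0,0,0.3],
  [0,0,0,0,0,0,0.2],
  [0,0,0,0,0,0,0.2],
  [0,0,0,0,0,0,0.2],
  [0,0,0,0,0,0,0.2],
], force=40)

```text
clock: 7.5
position: [0.4517, -0.352, -0.0017]
ee_rot: [0.706, 0.708, 0.0, 0.0]
ft_force: [-2.7, 3.2, 13.8]
grip_width: 0.667
```

Emit:
move_arm([
  [0,0,-0.005,0,0,0,0.2],
  [0,0,-0.02,0,0,0,0.2],
  [0,0,-0.03,0,0,0,0.2],
  [0,0,0,0,0,0,0.2],
])

```text
clock: 8.0
position: [0.4527, -0.3529, 0.0552]
ee_rot: [0.706, 0.708, 0.001, 0.002]
ft_force: [-1.2, 0.0, -2.2]
grip_width: 0.665
```

```bash
python3 g.py
python3 - <<'E'
from meas import *
snap('scene','3',(110,190,230,280))
E
```

```text
t8.00 p [ 0.4527 -0.3529  0.0552] yaw 0.14 tilt [ 0.0039 -0.0019] w 0.665 f [-1.2  0.  -2.2] q [-0.1   0.51  0.86  1.83 -0.46  1.01  0.95]
```

View pics/scene3.png

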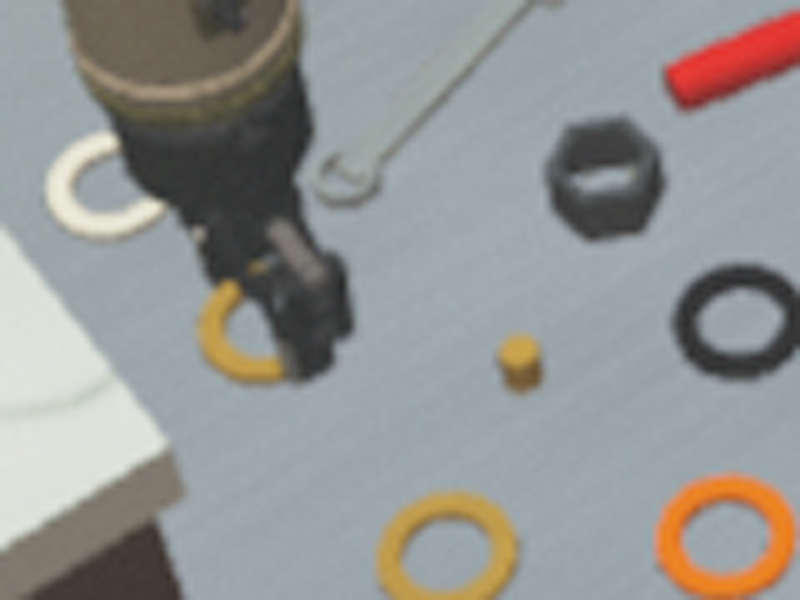

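Blank A is held level.

Emit:
move_arm([
  [0,0,-0.04,0,0,0,0.2],
  [0.02,0,-0.04,0,0,0,0.2],
  [0.04,0.005,-0.04,0,0,0,0.2],
  [0.04,0.01,-0.025,0,0,0,0.2],
  [0.04,0.01,0,0,0,0,0.2],
  [0.04,0.01,0,0,0,0,0.2],
  [0.04,0.01,0,0,0,0,0.2],
  [0.04,0.01,0,0,0,0,0.2],
  [0.04,0.01,0,0,0,0,0.2],
  [0.04,0.01,0,0,0,0,0.2],
])

```text
clock: 9.3
position: [0.5253, -0.0102, 0.1969]
ee_rot: [0.706, 0.708, -0.0, -0.0]
ft_force: [0.0, -0.0, -0.3]
grip_width: 0.663
```

Emit:
move_arm([
  [0.04,0.01,0,0,0,0,0.2],
  [0.04,0.01,0,0,0,0,0.2],
  [0.04,0.01,0,0,0,0,0.2],
  [0.04,0.01,0,0,0,0,0.2],
  [0.04,0.01,0,0,0,0,0.2],
  [0.04,0.01,0,0,0,0,0.2],
  [0,0,0,0,0,0,0.2],
])

```text
clock: 10.18
position: [0.5841, 0.2326, 0.1958]
ee_rot: [0.704, 0.71, -0.001, -0.0]
ft_force: [-0.3, -0.8, -1.0]
grip_width: 0.663
```

```bash
python3 g.py .5905 .2295 .155 0
python3 - <<'E'
from meas import *
snap('scene','4',(260,90,380,190))
snap('top','4',(120,120,260,225))
E
```

```text
t10.18 p [0.5841 0.2326 0.1958] yaw 0.46 tilt [-0.0018 -0.0004] w 0.663 f [-0.3 -0.8 -1. ] q [-1.    0.43  0.73  1.53 -0.29  1.3  -0.23]
delta tool mm [-3.1  6.5 40.8] rotvec deg [-0.1   0.02  0.46]
```

View pics/scene4.png

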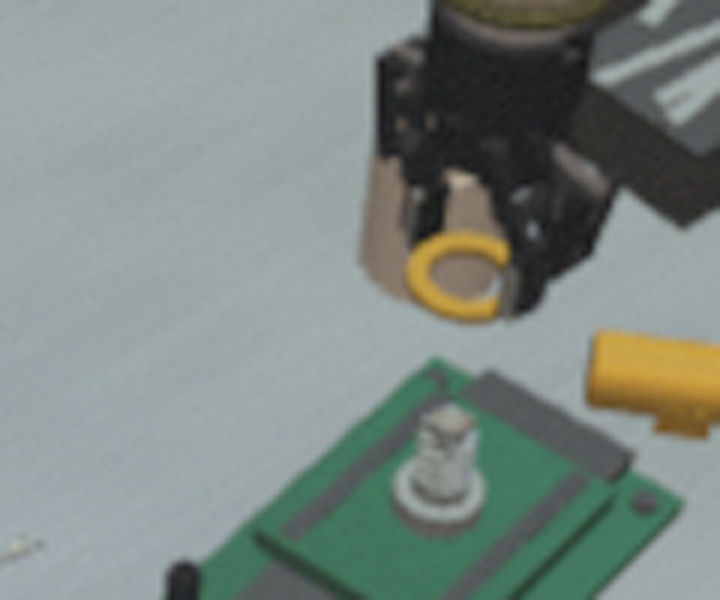

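View pics/top4.png

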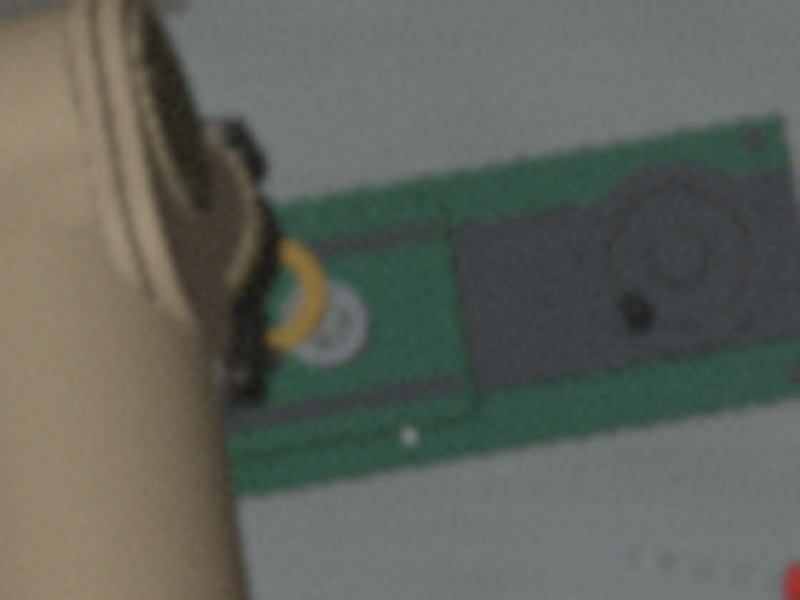

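The ring hangs level in the jaws above and behind the arbor. I'll overlay my arbor estimate on the pictures.

Run:
```python
from meas import *
o=[]
for n,(x0,y0,x1,y1) in {'scene':(310,145,355,190),'top':(155,155,200,200)}.items():
    im,d=load(n,'0'); c=viewer.calibration(n);k=13
    v=cv2.resize(im[y0:y1,x0:x1,::-1],None,fx=k,fy=k,interpolation=cv2.INTER_CUBIC)[:400*2,:400*2]
    C=np.array([.5905,.2295])
    f=lambda X:tuple(int((a-b+.5)*k) for a,b in zip(proj(c,X),(x0,y0)))
    for z,r,col in [(.058,.024,(0,0,255)),(.1145,.0035,(255,0,0)),(.1085,.0095,(255,0,255)),(.102,.0152,(0,200,255))]:
        pts=[f([C[0]+r*np.cos(a),C[1]+r*np.sin(a),z]) for a in np.linspace(0,6.28,60)]
        cv2.polylines(v,[np.array(pts)],True,col,1)
    o.append(cv2.resize(v,(400,400)))
cv2.imwrite('pics/arb.png',np.hstack(o))
```

```text
(no output)
```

View pics/arb.png

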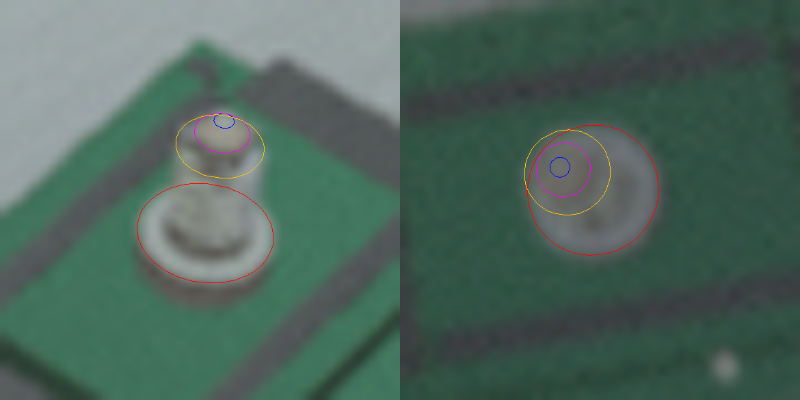

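Emit:
move_arm([
  [-0.003,0.006,0.02,0,0,0.5,0.2],
  [0,0,0.03,0,0,0,0.2],
  [0,0,0.025,0,0,0,0.2],
  [0,0,0,0,0,0,0.2],
  [0,0,0,0,0,0,0.2],
])

```text
clock: 10.9
position: [0.5914, 0.2248, 0.1229]
ee_rot: [0.71, 0.704, 0.0, 0.0]
ft_force: [0.2, 0.5, -0.8]
grip_width: 0.663
```

```bash
python3 g.py .590 .2295 .100 0
python3 - <<'E'
from meas import *
snap('scene','5',(300,130,370,190))
E
```

```text
t10.90 p [0.5914 0.2248 0.1229] yaw -0.43 tilt [0.0006 0.0001] w 0.663 f [ 0.2  0.5 -0.8] q [-0.96  0.5   0.7   1.6  -0.34  1.17 -0.19]
delta tool mm [ 4.7 -1.5 22.9] rotvec deg [ 0.04 -0.01 -0.43]
```

View pics/scene5.png

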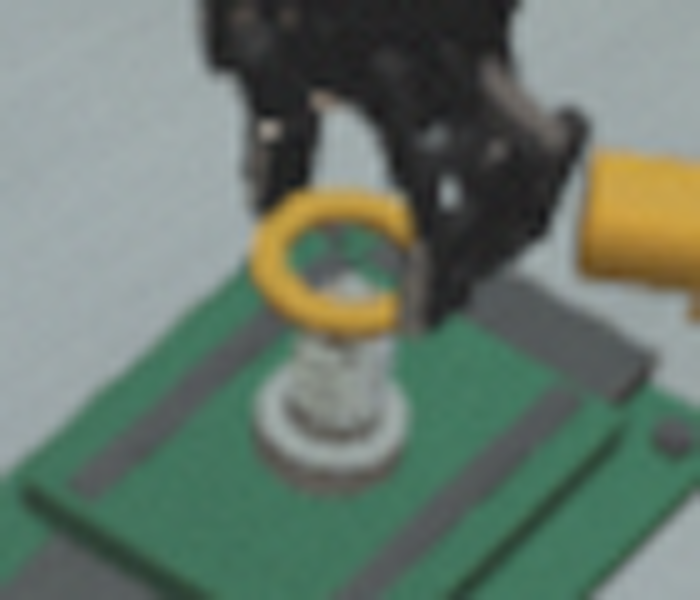

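Emit:
move_arm([
  [0.0047,-0.0015,0.005,0,0,-0.4,0.2],
  [0,0,0,0,0,0,0.2],
  [0,0,0,0,0,0,0.2],
  [0,0,0,0,0,0,0.2],
])

```text
clock: 11.45
position: [0.5896, 0.2303, 0.1175]
ee_rot: [0.707, 0.707, 0.0, 0.0]
ft_force: [0.1, 0.4, -1.2]
grip_width: 0.666
```

```bash
python3 g.py .590 .2295 .100 0
python3 - <<'E'
from meas import *
im,d=load('scene','5');c=viewer.calibration('scene')
hsv=cv2.cvtColor(im,cv2.COLOR_RGB2HSV)
im,d=snap('scene','6',(300,130,370,190))
E
```

```text
t11.45 p [0.5896 0.2303 0.1175] yaw 0.04 tilt [0.0002 0.0002] w 0.666 f [ 0.1  0.4 -1.2] q [-0.97  0.51  0.7   1.61 -0.35  1.16 -0.19]
delta tool mm [-0.8  0.4 17.5] rotvec deg [ 0.01 -0.01  0.04]
```

View pics/scene6.png

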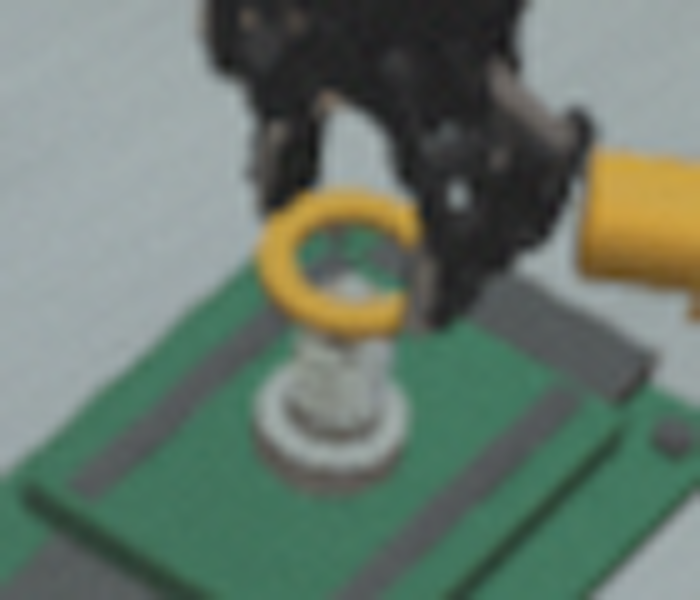

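Emit:
move_arm([
  [-0.0008,0.0004,0.01,0,0,0,0.2],
  [0,0,0.01,0,0,0,0.2],
  [0,0,0.01,0,0,0,0.2],
  [0,0,0,0,0,0,0.2],
])

```text
clock: 12.0
position: [0.5893, 0.2293, 0.086]
ee_rot: [0.707, 0.707, -0.001, -0.0]
ft_force: [-0.7, -0.1, -0.7]
grip_width: 0.666
```

Emit:
move_arm([
  [0,0,0.01,0,0,0,0.2],
  [0,0,0.01,0,0,0,0.2],
  [0,0,0.004,0,0,0,0.2],
  [0,0,0,0,0,0,0.2],
])

```text
clock: 12.5
position: [0.5897, 0.2294, 0.0629]
ee_rot: [0.707, 0.707, -0.0, -0.0]
ft_force: [-0.5, -0.2, -0.8]
grip_width: 0.668
```

Free of contact, with about 6 mm left. I'll lower it a little further and release.

Emit:
move_arm([
  [0,0,0.004,0,0,0,0.2],
  [0,0,0,0,0,0,0.2],
  [0,0,0,0,0,0,0.6],
  [0,0,0,0,0,0,0.7],
  [0,0,0,0,0,0,0.7],
  [0,0,-0.02,0,0,0,0.7],
  [0,0,-0.04,0,0,0,0.7],
  [0,0,-0.04,0,0,0,0.7],
  [-0.03,-0.005,-0.03,0,0,0,0.7],
  [-0.04,-0.01,0,0,0,0,0.7],
])

```text
clock: 13.75
position: [0.5765, 0.1594, 0.1933]
ee_rot: [0.706, 0.708, 0.003, 0.001]
ft_force: [0.5, -0.2, -1.0]
grip_width: 0.848
```

Emit:
move_arm([
  [-0.04,0,0,0,0,0,0.7],
  [-0.04,0,0,0,0,0,0.7],
  [-0.04,0,0,0,0,0,0.7],
  [-0.04,0,0,0,0,0,0.7],
  [-0.04,0,0,0,0,0,0.7],
  [-0.04,0,0,0,0,0,0.7],
  [-0.04,0,0,0,0,0,0.7],
  [-0.04,0,0,0,0,0,0.7],
  [-0.04,0,0,0,0,0,0.7],
  [0,0,0,0,0,0,0.7],
])

```text
clock: 15.0
position: [0.5742, -0.2048, 0.1909]
ee_rot: [0.709, 0.705, -0.0, 0.001]
ft_force: [0.2, -0.1, 0.5]
grip_width: 0.856
```

```bash
python3 g.py .561 -.344 .06 0
python3 - <<'E'
from meas import *
for n in ['top','scene']:
    im,d=snap(n,'7',(150,110,390,240) if n=='top' else (110,130,360,320))
    for r in blanks(n,im): print(n,*r)
E
```

```text
t15.00 p [ 0.5742 -0.2048  0.1909] yaw -0.29 tilt [ 0.0011 -0.0018] w 0.856 f [ 0.2 -0.1  0.5] q [-0.4   0.42  0.87  1.6  -0.33  1.28  0.52]
delta tool mm [-139.1  -12.7  131.1] rotvec deg [ 0.07  0.1  -0.29]
top [0.5971 0.2401 0.006 ] [176.3 176.2] [16.3 16.8]
top [ 0.5517 -0.3554  0.006 ] [352.7 186.3] [ 7.3 12.1]
scene [0.5561 0.2718 0.006 ] [332.6 169.5] [13.5 16.8]
scene [ 0.629  -0.2476  0.006 ] [218.5 270. ] [15.8 18.9]
scene [ 0.5623 -0.3437  0.006 ] [176.6 272.7] [17.1 19.9]
```

View pics/top7.png

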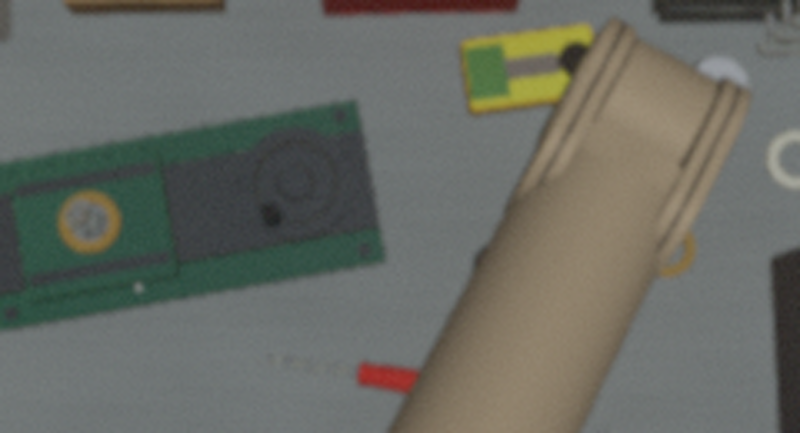

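View pics/scene7.png

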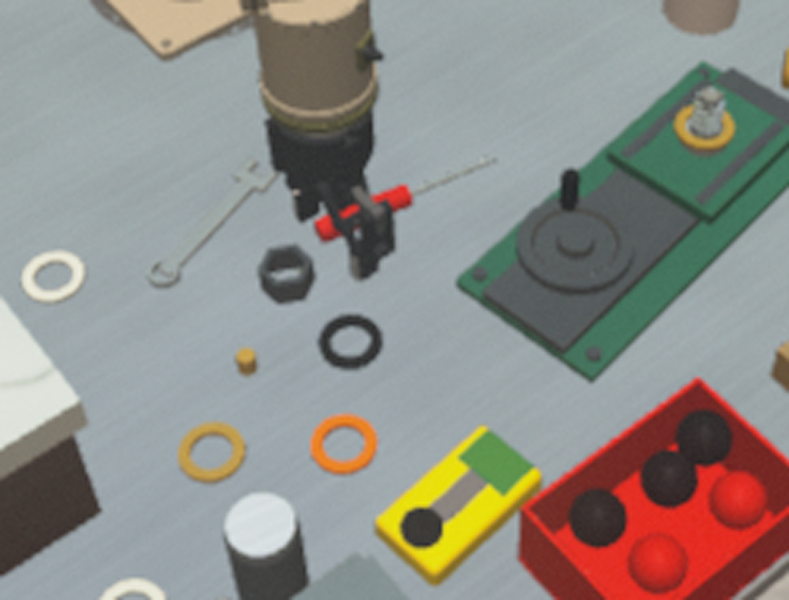

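Blank A sits on the seat, B is unmoved at scene pixel (177,273), and the tool is clear. On to blank B.

Emit:
move_arm([
  [-0.035,-0.003,0,0,0,-0.3,0.62],
  [-0.035,-0.003,0,0,0,0,0.62],
  [-0.035,-0.003,0.02,0,0,0,0.62],
  [-0.034,-0.004,0.03,0,0,0,0.62],
  [0,0,0.04,0,0,0,0.62],
  [0,0,0.04,0,0,0,0.62],
  [0,0,0.02,0,0,0,0.62],
  [0,0,0,0,0,0,0.62],
  [0,0,0,0,0,0,0.62],
  [0,0,0,0,0,0,0.62],
])

```text
clock: 16.35
position: [0.5638, -0.3399, 0.0409]
ee_rot: [0.705, 0.709, 0.001, 0.001]
ft_force: [0.5, 0.3, -0.3]
grip_width: 0.807
```

```bash
python3 g.py .5612 -.3441 -.0013 0
python3 - <<'E'
from meas import *
for n in ['scene']:
    im,d=snap(n,'8',(130,210,250,300))
E
```

```text
t16.35 p [ 0.5638 -0.3399  0.0409] yaw 0.36 tilt [ 0.0023 -0.0008] w 0.807 f [ 0.5  0.3 -0.3] q [-0.07  0.68  0.76  1.59 -0.52  1.08  0.84]
delta tool mm [-4.1 -2.7 42.2] rotvec deg [0.13 0.05 0.36]
```

View pics/scene8.png

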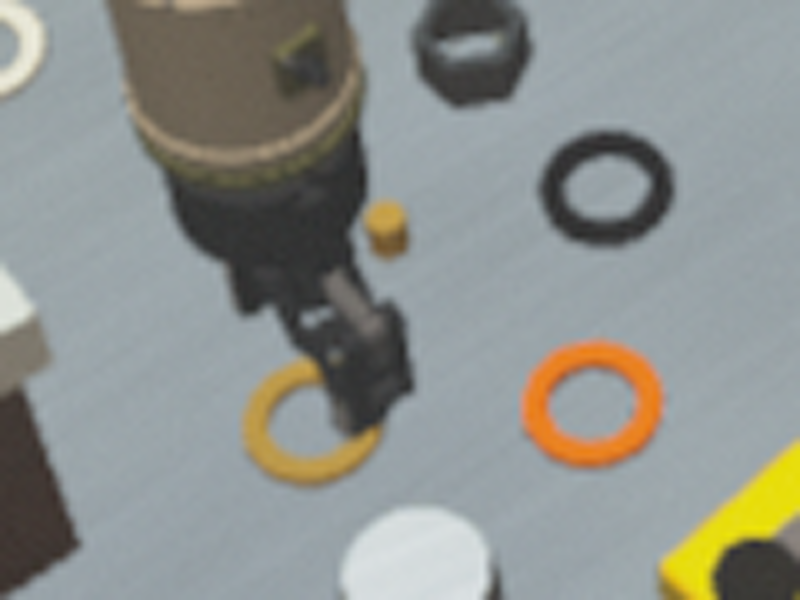

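Emit:
move_arm([
  [-0.004,-0.0025,0.01,0,0,0.3,0.62],
  [0,0,0.01,0,0,0,0.62],
  [0,0,0,0,0,0,0.62],
  [0,0,0,0,0,0,0.62],
])

```text
clock: 16.9
position: [0.5604, -0.3436, 0.0192]
ee_rot: [0.707, 0.707, -0.0, -0.0]
ft_force: [-0.1, 0.1, -0.4]
grip_width: 0.809
```

```bash
python3 g.py .5612 -.3441 -.0013 0
```

```text
t16.90 p [ 0.5604 -0.3436  0.0192] yaw 0.04 tilt [-0.0002  0.0001] w 0.809 f [-0.1  0.1 -0.4] q [-0.05  0.71  0.75  1.6  -0.54  1.04  0.85]
delta tool mm [-0.5  0.8 20.5] rotvec deg [-0.01 -0.01  0.04]
```

Emit:
move_arm([
  [-0.0005,0.0008,0.01,0,0,0,0.62],
  [0,0,0.0085,0,0,0,0.62],
  [0,0,0,0,0,0,0.3],
  [0,0,0,0,0,0,0.2],
  [0,0,0,0,0,0,0.2],
  [0,0,0,0,0,0,0.2],
  [0,0,0,0,0,0,0.2],
], force=40)

```text
clock: 17.77
position: [0.5612, -0.344, 0.0008]
ee_rot: [0.707, 0.707, 0.0, -0.0]
ft_force: [0.4, -0.9, -0.9]
grip_width: 0.662
```

```bash
python3 g.py .590 .2295 .19 0
```

```text
t17.77 p [ 0.5612 -0.344   0.0008] yaw 0.04 tilt [0.     0.0001] w 0.662 f [ 0.4 -0.9 -0.9] q [-0.04  0.73  0.73  1.61 -0.55  1.02  0.86]
delta tool mm [ 573.6   29.3 -189.1] rotvec deg [ 0.   -0.01  0.04]
```

Emit:
move_arm([
  [0,0,-0.02,0,0,0,0.2],
  [0,0,-0.04,0,0,0,0.2],
  [0,0,-0.04,0,0,0,0.2],
  [0,0,-0.04,0,0,0,0.2],
  [0.0336,0.0033,-0.049,0,0,0,0.2],
  [0.04,0.002,0,0,0,0,0.2],
  [0.04,0.002,0,0,0,0,0.2],
  [0.04,0.002,0,0,0,0,0.2],
  [0.04,0.002,0,0,0,0,0.2],
  [0.04,0.002,0,0,0,0,0.2],
])

```text
clock: 19.02
position: [0.5743, -0.1096, 0.1912]
ee_rot: [0.707, 0.707, 0.001, 0.0]
ft_force: [-0.3, 0.0, -1.3]
grip_width: 0.659
```

Emit:
move_arm([
  [0.04,0.002,0,0,0,0,0.2],
  [0.04,0.002,0,0,0,0,0.2],
  [0.04,0.002,0,0,0,0,0.2],
  [0.04,0.002,0,0,0,0,0.2],
  [0.04,0.002,0,0,0,0,0.2],
  [0.04,0.002,0,0,0,0,0.2],
  [0.04,0.002,0,0,0,0,0.2],
  [0.06,0.004,0.02,0,0,0,0.2],
  [0,0,0,0,0,0,0.2],
  [0,0,0,0,0,0,0.2],
])

```text
clock: 20.27
position: [0.5923, 0.2281, 0.1711]
ee_rot: [0.707, 0.707, 0.0, 0.0]
ft_force: [0.6, -0.9, -0.3]
grip_width: 0.662
```

```bash
python3 g.py .590 .2295 .12 0
```

```text
t20.27 p [0.5923 0.2281 0.1711] yaw 0.02 tilt [ 0.0009 -0.0003] w 0.662 f [ 0.6 -0.9 -0.3] q [-0.99  0.47  0.75  1.55 -0.33  1.26 -0.2 ]
delta tool mm [ 1.4 -2.3 51.1] rotvec deg [0.05 0.02 0.02]
```

Emit:
move_arm([
  [0.001,-0.002,0.02,0,0,0,0.2],
  [0,0,0.03,0,0,0,0.2],
  [0,0,0,0,0,0,0.2],
  [0,0,0,0,0,0,0.2],
])

```text
clock: 20.78
position: [0.5904, 0.2291, 0.1209]
ee_rot: [0.707, 0.707, 0.0, 0.0]
ft_force: [-0.9, -0.2, 0.2]
grip_width: 0.662
```

```bash
python3 g.py .590 .229 .09 0;  python3 - <<'E'
from meas import *
im,d=snap('scene','9',(300,130,370,190))
E
```

```text
t20.77 p [0.5904 0.2291 0.1209] yaw -0.02 tilt [0.0007 0.0003] w 0.662 f [-0.9 -0.2  0.2] q [-0.98  0.51  0.72  1.6  -0.36  1.16 -0.18]
delta tool mm [-0.1 -0.5 30.9] rotvec deg [ 0.04 -0.02 -0.02]
```

View pics/scene9.png

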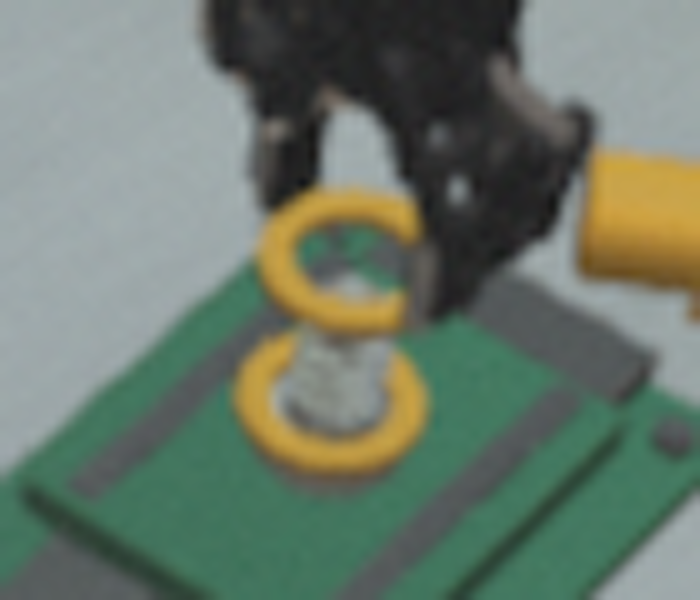

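Ring B is concentric above the arbor. Lowering it to about 3 mm above blank A, then releasing.

Emit:
move_arm([
  [0,0,0.01,0,0,0,0.2],
  [0,0,0.01,0,0,0,0.2],
  [0,0,0.01,0,0,0,0.2],
  [0,0,0.01,0,0,0,0.2],
  [0,0,0.01,0,0,0,0.2],
  [0,0,0.002,0,0,0,0.2],
  [0,0,0,0,0,0,0.2],
])

```text
clock: 21.7
position: [0.5901, 0.2297, 0.0681]
ee_rot: [0.707, 0.707, 0.0, 0.0]
ft_force: [-0.1, 0.1, -0.5]
grip_width: 0.659
```

Emit:
move_arm([
  [0,0,0,0,0,0,0.5],
  [0,0,0,0,0,0,0.7],
  [0,0,0,0,0,0,0.7],
  [0,0,-0.02,0,0,0,0.7],
  [0,0,-0.04,0,0,0,0.7],
  [0,0,-0.04,0,0,0,0.7],
  [-0.03,-0.01,-0.04,0,0,0,0.7],
  [-0.04,-0.015,0,0,0,0,0.7],
  [-0.04,-0.015,0,0,0,0,0.7],
  [-0.04,-0.015,0,0,0,0,0.7],
])

```text
clock: 22.95
position: [0.5349, 0.0781, 0.2095]
ee_rot: [0.707, 0.707, 0.001, 0.0]
ft_force: [0.0, -0.8, 0.5]
grip_width: 0.851
```

```bash
python3 g.py .4465 -.183 .15 0;  python3 - <<'E'
from meas import *
im,d=snap('scene','10',(150,110,390,290));c=viewer.calibration('scene');P=cloud('scene',d)
m=(np.hypot(P[...,0]-.59,P[...,1]-.229)<.045)&(P[...,2]>.06)&(P[...,2]<.085)
hsv=cv2.cvtColor(im,cv2.COLOR_RGB2HSV);m&=(hsv[...,1]>120)&(hsv[...,0]<30);print(np.median(P[m],0),m.sum())
E
```

```text
t22.95 p [0.5349 0.0781 0.2095] yaw 0.01 tilt [0.0013 0.0012] w 0.851 f [ 0.  -0.8  0.5] q [-0.98  0.19  0.86  1.76 -0.15  1.26 -0.09]
delta tool mm [-261.1  -88.5   59.1] rotvec deg [ 0.07 -0.07  0.01]
[0.6018473  0.21420912 0.07176193] 121
```

View pics/scene10.png

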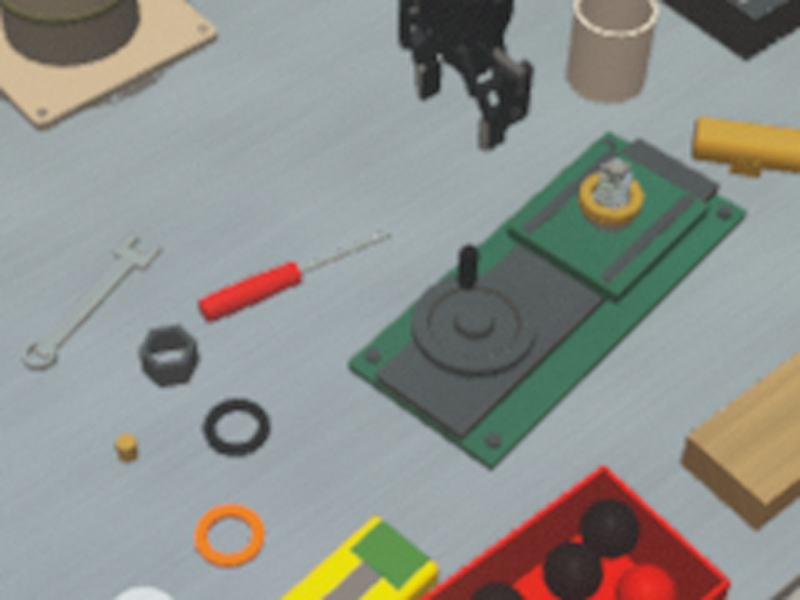

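Both blanks are on the arbor, with the top face at about 72 mm. Now to the nut, still at scene pixel (200,216).

Emit:
move_arm([
  [-0.037,-0.0126,0,0,0,0,0.62],
  [-0.037,-0.0126,0,0,0,0,0.62],
  [-0.037,-0.0126,0,0,0,0,0.62],
  [-0.037,-0.0126,0,0,0,0,0.62],
  [-0.037,-0.0126,0.02,0,0,0,0.62],
  [-0.037,-0.0126,0.02,0,0,0,0.62],
  [-0.037,-0.0126,0.02,0,0,0,0.62],
  [0,0,0.02,0,0,10,0.62],
  [0,0,0,0,0,10,0.62],
  [0,0,0,0,0,10,0.62],
])

```text
clock: 24.25
position: [0.4473, -0.1798, 0.1289]
ee_rot: [0.868, 0.497, 0.0, -0.0]
ft_force: [-0.8, 0.2, 0.4]
grip_width: 0.815
```

Emit:
move_arm([
  [0,0,0,0,0,0,0.62],
  [0,0,0,0,0,0,0.62],
])

```text
clock: 24.5
position: [0.4474, -0.1794, 0.1285]
ee_rot: [0.865, 0.502, 0.0, -0.0]
ft_force: [0.5, 0.6, -0.2]
grip_width: 0.808
```

```bash
python3 g.py .4465 -.183 .045 -30;  python3 - <<'E'
from meas import *
im,d=snap('scene','11',(160,170,260,245))
# hex angle from the earlier top view
im,d=load('top','7' if 0 else '0');c=viewer.calibration('top');g=im[...,1].astype(np.float32)
up=cv2.resize(g,None,fx=8,fy=8,interpolation=cv2.INTER_CUBIC)
x0=int(303*8+4-18*8);y0=int(218.5*8+4-18*8);cr=up[y0:y0+288,x0:x0+288]
m=(cr<98).astype(np.uint8);cn=max(cv2.findContours(m,cv2.RETR_EXTERNAL,cv2.CHAIN_APPROX_NONE)[0],key=cv2.contourArea)
pts=cv2.convexHull(cn).reshape(-1,2)
px=(cn.reshape(-1,2)+[x0,y0]+.5)/8-.5
W=np.array([onz(c,u,v,.03)[:2] for u,v in px]);ce=(W.min(0)+W.max(0))/2
M=cv2.moments(cn);ce=onz(c,*((np.array([M['m10'],M['m01']])/M['m00']+[x0,y0]+.5)/8-.5),.03)[:2]
a=np.arctan2(*(W-ce).T[::-1]);r=np.hypot(*(W-ce).T)
o=np.argsort(a);aa=np.linspace(-np.pi,np.pi,720,endpoint=False);rr=np.interp(aa,a[o],r[o],period=2*np.pi)
F=(rr*np.exp(-6j*aa)).mean();print('centre',ce,'R',rr.mean(),'corner dir deg',np.degrees(np.angle(F.conjugate()))/6%60,abs(F)*2)
E
```

```text
t24.50 p [ 0.4474 -0.1794  0.1285] yaw -29.73 tilt [0.0007 0.0005] w 0.808 f [ 0.5  0.6 -0.2] q [-0.76  0.17  1.14  2.   -0.18  1.08 -0.05]
delta tool mm [-3.6  1.  83.5] rotvec deg [ 0.02 -0.04  0.27]
centre [ 0.44597787 -0.18146824] R 0.025283166731010245 corner dir deg 3.036403995549622 0.0011000689091045465
```

View pics/scene11.png

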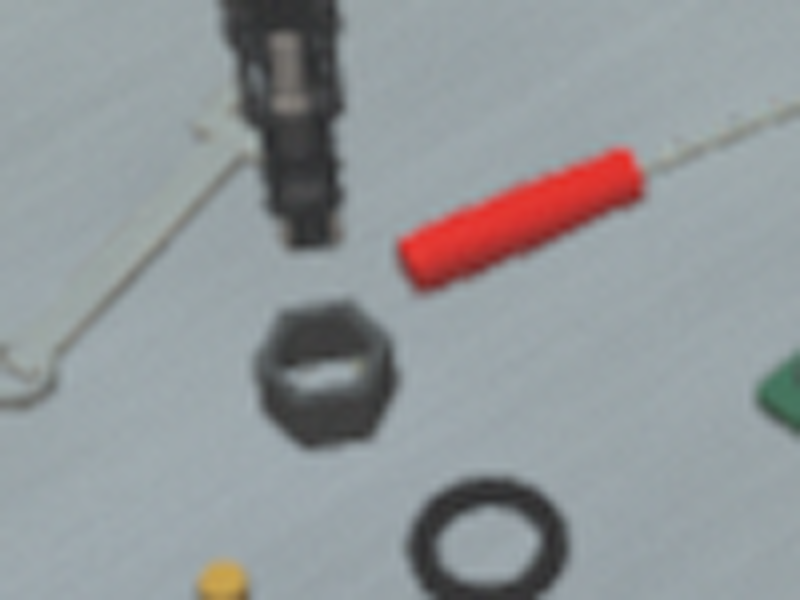

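Emit:
move_arm([
  [-0.0028,0.0003,0.03,0,0,-2.7,0.62],
  [0,0,0.03,0,0,0,0.62],
  [0,0,0.02,0,0,0,0.62],
  [0,0,0,0,0,0,0.62],
  [0,0,0,0,0,0,0.62],
])

```text
clock: 25.18
position: [0.4464, -0.1822, 0.0489]
ee_rot: [0.854, 0.521, 0.0, 0.0]
ft_force: [-0.3, -0.1, 0.5]
grip_width: 0.813
```

```bash
python3 g.py .4463 -.182 .006 -27;  python3 - <<'E'
from meas import *
im,d=snap('scene','12',(160,170,260,245))
im,d=snap('top','12',(260,190,340,250))
E
```

```text
t25.18 p [ 0.4464 -0.1822  0.0489] yaw -27.21 tilt [ 0.0009 -0.    ] w 0.813 f [-0.3 -0.1  0.5] q [-0.6   0.35  1.02  2.07 -0.37  0.92  0.15]
delta tool mm [ 0.1 -0.3 42.9] rotvec deg [ 0.04 -0.02 -0.21]
```

View pics/scene12.png

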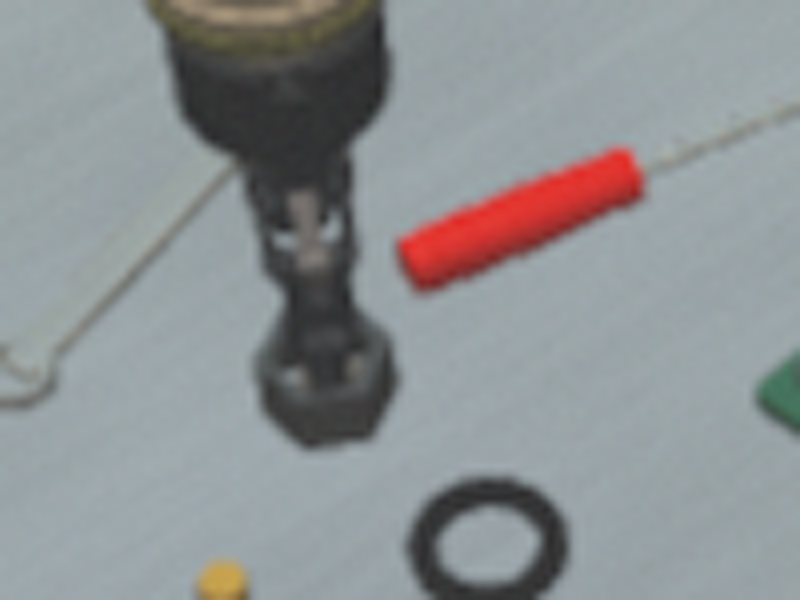

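View pics/top12.png

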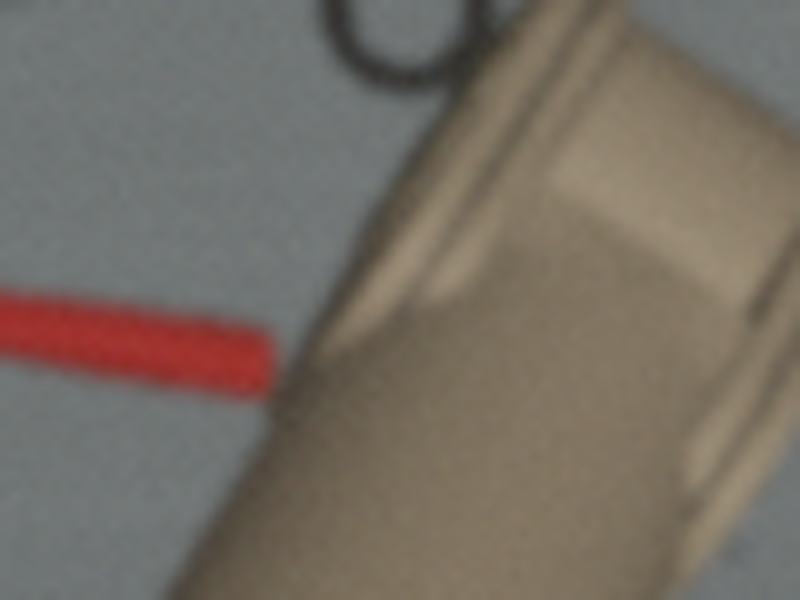

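Fingers are centred over the nut. Descending.

Emit:
move_arm([
  [0,0,0.01,0,0,0,0.62],
  [0,0,0.01,0,0,0,0.62],
  [0,0,0,0,0,0,0.62],
  [0,0,0,0,0,0,0.62],
])

```text
clock: 25.78
position: [0.4459, -0.1822, 0.028]
ee_rot: [0.854, 0.52, -0.0, -0.0]
ft_force: [1.0, -0.5, -0.5]
grip_width: 0.809
```

Emit:
move_arm([
  [0,0,0.01,0,0,0,0.62],
  [0,0,0.01,0,0,0,0.62],
  [0,0,0.002,0,0,0,0.62],
  [0,0,0,0,0,0,0.62],
])

```text
clock: 26.28
position: [0.4458, -0.1821, 0.0059]
ee_rot: [0.854, 0.52, -0.0, -0.0]
ft_force: [1.0, 0.6, -0.3]
grip_width: 0.807
```

Emit:
move_arm([
  [0,0,0,0,0,0,0.3],
  [0,0,0,0,0,0,0.0],
  [0,0,0,0,0,0,-0.1],
  [0,0,0,0,0,0,-0.2],
  [0,0,0,0,0,0,-0.2],
  [0,0,0,0,0,0,-0.2],
], force=50)

```text
clock: 27.02
position: [0.4463, -0.1821, 0.0065]
ee_rot: [0.854, 0.521, 0.0, 0.0]
ft_force: [-1.8, 0.1, 5.5]
grip_width: 0.529
```

```bash
python3 g.py .59 .229 .15 -27
```

```text
t27.02 p [ 0.4463 -0.1821  0.0065] yaw -27.26 tilt [0.0008 0.0003] w 0.529 f [-1.8  0.1  5.5] q [-0.52  0.43  0.94  2.09 -0.47  0.85  0.22]
delta tool mm [ 431.3  -60.5 -143.2] rotvec deg [ 0.03 -0.03 -0.26]
```

Emit:
move_arm([
  [0,0,-0.02,0,0,0,-0.2],
  [0,0,-0.04,0,0,0,-0.2],
  [0,0,-0.04,0,0,0,-0.2],
  [0,0,-0.04,0,0,0,-0.2],
  [0,0,-0.04,0,0,0,-0.2],
  [0,0,0,0,0,0,-0.2],
])

```text
clock: 27.78
position: [0.4474, -0.1822, 0.1882]
ee_rot: [0.854, 0.521, 0.003, 0.0]
ft_force: [0.8, 0.7, -1.7]
grip_width: 0.528
```

Emit:
move_arm([
  [0.035,-0.005,0,0,0,0,-0.2],
  [0.039,-0.0055,0,0,0,0,-0.2],
  [0.039,-0.0055,0,0,0,0,-0.2],
  [0.039,-0.0055,0,0,0,0,-0.2],
  [0.039,-0.0055,0,0,0,0,-0.2],
  [0.039,-0.0055,0,0,0,0,-0.2],
  [0.039,-0.0055,0,0,0,0,-0.2],
  [0.039,-0.0055,0,0,0,0,-0.2],
  [0.039,-0.0055,0,0,0,0,-0.2],
  [0.039,-0.0055,0,0,0,0,-0.2],
])

```text
clock: 29.02
position: [0.5741, 0.1872, 0.1842]
ee_rot: [0.854, 0.521, -0.001, -0.0]
ft_force: [0.7, -0.7, -1.3]
grip_width: 0.526
```

Emit:
move_arm([
  [0.035,-0.005,0,0,0,0,-0.2],
  [0.01,-0.0015,0,0,0,0,-0.2],
  [0,0,0,0,0,0,-0.2],
  [0,0,0,0,0,0,-0.2],
  [0,0,0,0,0,0,-0.2],
])

```text
clock: 29.65
position: [0.5891, 0.2279, 0.1862]
ee_rot: [0.854, 0.52, 0.0, -0.0]
ft_force: [0.0, -0.3, -1.4]
grip_width: 0.528
```

```bash
python3 g.py .59 .229 .15 -27;  python3 - <<'E'
from meas import *
im,d=snap('scene','13',(290,90,380,190))
im,d=snap('top','13',(120,120,220,220))
c=viewer.calibration('top');print(proj(c,[.59,.229,.19]))
E
```

```text
t29.65 p [0.5891 0.2279 0.1862] yaw -27.35 tilt [-0.      0.0004] w 0.528 f [ 0.  -0.3 -1.4] q [-1.09  0.49  0.89  1.54 -0.39  1.3  -0.63]
delta tool mm [ 1.4  0.3 36.2] rotvec deg [-0.01 -0.02 -0.35]
(np.float64(167.08652035059413), np.float64(169.65257867854245))
```

View pics/scene13.png

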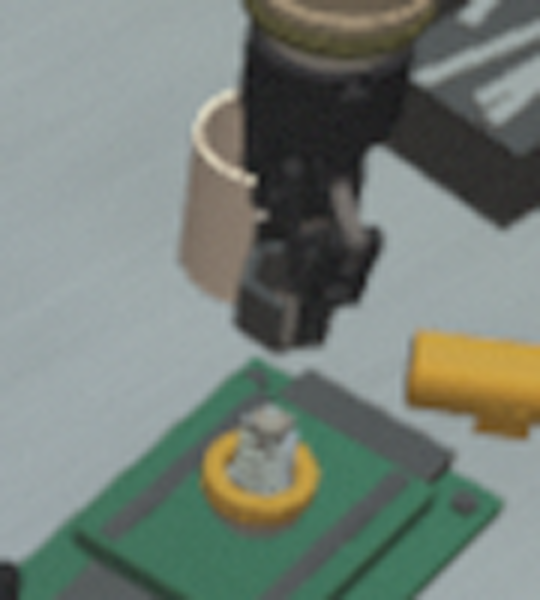

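Emit:
move_arm([
  [0.0014,0.0003,0.02,0,0,0,-0.2],
  [0,0,0.03,0,0,0,-0.2],
  [0,0,0.01,0,0,0,-0.2],
  [0,0,0,0,0,0,-0.2],
  [0,0,0,0,0,0,-0.2],
])

```text
clock: 30.38
position: [0.5906, 0.2303, 0.127]
ee_rot: [0.854, 0.521, 0.001, 0.0]
ft_force: [-0.1, 0.2, -1.8]
grip_width: 0.526
```

```bash
python3 g.py .59 .229 .12 -27;  python3 - <<'E'
from meas import *
im,d=snap('scene','14',(310,130,360,180))
c=viewer.calibration('scene')
v=cv2.imread('pics/scene14.png');print(v.shape);k=12
f=lambda X:tuple(int((a-b+.5)*k) for a,b in zip(proj(c,X),(310,130)))
o=manip.get_obs();p=o['position'];zb=p[2]-.0065
for (C,z,r,col) in [((p[0],p[1]),zb,.0255,(0,0,255)),((p[0],p[1]),zb+.03,.0255,(0,0,255)),((.59,.229),.1145,.0035,(255,0,0)),((.59,.229),.072,.03,(255,255,0)),((.59,.229),.102,.0152,(255,0,0))]:
    cv2.polylines(v,[np.array([f([C[0]+r*np.cos(a),C[1]+r*np.sin(a),z]) for a in np.linspace(0,6.28,60)])],True,col,1)
cv2.imwrite('pics/scene14o.png',v)
E
```

```text
t30.38 p [0.5906 0.2303 0.127 ] yaw -27.26 tilt [0.0012 0.0005] w 0.526 f [-0.1  0.2 -1.8] q [-1.07  0.55  0.86  1.6  -0.44  1.19 -0.6 ]
delta tool mm [-1.4  0.   7. ] rotvec deg [ 0.05 -0.06 -0.26]
(600, 600, 3)
```

View pics/scene14o.png

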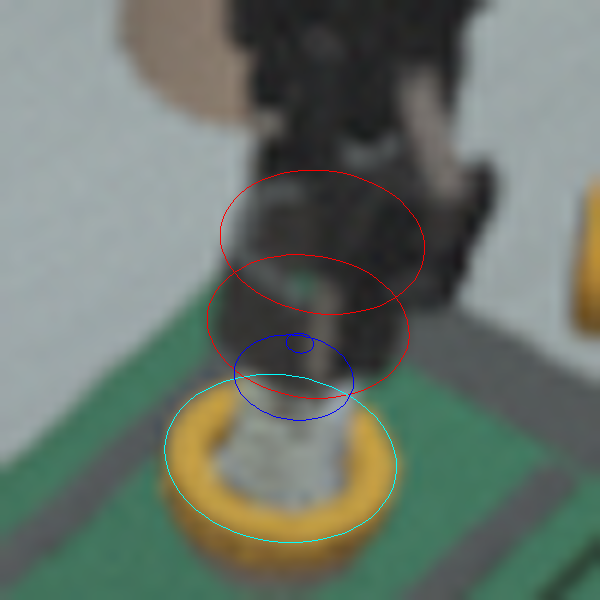

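Emit:
move_arm([
  [-0.0014,0,0.007,0,0,0,-0.2],
  [0,0,0.005,0,0,0,-0.2],
  [0,0,0.003,0,0,0,-0.2],
  [0,0,0,0,0,0,-0.2],
])

```text
clock: 30.92
position: [0.5893, 0.229, 0.1108]
ee_rot: [0.854, 0.521, -0.0, -0.0]
ft_force: [0.6, 0.7, -2.5]
grip_width: 0.526
```

Emit:
move_arm([
  [0,0,0.003,0,0,0,-0.2],
  [0,0,0,0,0,0,-0.2],
])

```text
clock: 31.18
position: [0.5893, 0.229, 0.1079]
ee_rot: [0.854, 0.521, -0.0, -0.0]
ft_force: [-0.4, 0.8, -1.2]
grip_width: 0.523
```

Emit:
move_arm([
  [0,0,0.003,0,0,0,-0.2],
  [0,0,0,0,0,0,-0.2],
])

```text
clock: 31.42
position: [0.5892, 0.229, 0.1048]
ee_rot: [0.854, 0.521, -0.0, -0.0]
ft_force: [-1.1, 0.1, -1.7]
grip_width: 0.527
```

Emit:
move_arm([
  [0,0,0.002,0,0,0,-0.2],
  [0,0,0,0,0,0,-0.2],
])

```text
clock: 31.68
position: [0.5893, 0.229, 0.1029]
ee_rot: [0.854, 0.521, -0.0, -0.0]
ft_force: [-0.4, 0.7, -1.3]
grip_width: 0.526
```

Emit:
move_arm([
  [0,0,0.002,0,0,0,-0.2],
  [0,0,0,0,0,0,-0.2],
])

```text
clock: 31.92
position: [0.5899, 0.2292, 0.1014]
ee_rot: [0.854, 0.521, 0.001, 0.0]
ft_force: [2.2, 1.1, 0.1]
grip_width: 0.53
```

Emit:
move_arm([
  [0,0,0.002,0,0,0,-0.2],
  [0,0,0,0,0,0,-0.2],
])

```text
clock: 32.17
position: [0.5906, 0.2292, 0.1001]
ee_rot: [0.854, 0.521, 0.001, 0.0]
ft_force: [4.2, 0.5, 3.9]
grip_width: 0.527
```

Emit:
move_arm([
  [0.0006,0.0012,0,0,0,0,-0.2],
  [0,0,0,0,0,0,0.1],
  [0,0,0,0,0,0,0.1],
  [0,0,0,0,0,0,0.1],
  [0,0,0,0,0,0,0.1],
])

```text
clock: 32.8
position: [0.5906, 0.2289, 0.0989]
ee_rot: [0.854, 0.521, -0.0, -0.0]
ft_force: [0.3, 0.2, 0.7]
grip_width: 0.55
```

```bash
cat > nutz.py <<'E'
import sys
from meas import *
tag=sys.argv[1]
for n in ['scene']:
    im,d=snap(n,tag,(310,130,360,180))
    c=viewer.calibration(n);P=cloud(n,d)
    hsv=cv2.cvtColor(im,cv2.COLOR_RGB2HSV)
    # dark lower edge of nut against brass ring: along the columns nearest axis
    for u in range(330,339,2):
        col=hsv[145:175,u]; print(u,[int(v) for v in col[:,2]][8:28])
E
python3 g.py; python3 nutz.py 15
```

```text
t32.80 p [0.5906 0.2289 0.0989] yaw -27.26 tilt [-0.0004 -0.0001] w 0.550 f [0.3 0.2 0.7] q [-1.06  0.58  0.84  1.62 -0.46  1.15 -0.58]
330 [85, 77, 70, 67, 63, 67, 79, 76, 60, 54, 54, 55, 54, 53, 58, 97, 142, 133, 144, 183]
332 [76, 55, 53, 54, 63, 105, 129, 112, 80, 63, 54, 53, 53, 53, 53, 58, 112, 135, 136, 168]
334 [52, 49, 53, 54, 113, 139, 141, 126, 91, 76, 70, 72, 78, 82, 83, 73, 103, 129, 147, 160]
336 [50, 44, 42, 39, 44, 42, 41, 55, 69, 75, 71, 65, 60, 59, 52, 68, 120, 148, 151, 176]
338 [46, 48, 50, 46, 44, 40, 37, 39, 41, 39, 38, 41, 43, 50, 46, 75, 109, 133, 164, 187]
```

View pics/scene15.png

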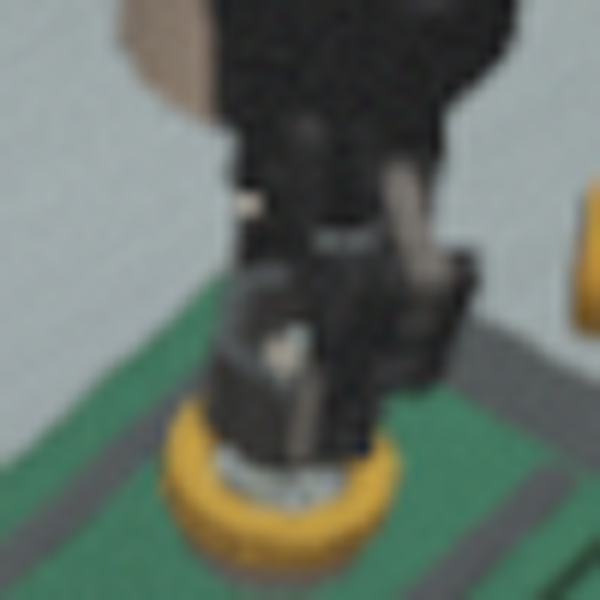

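The nut is seated on the arbor and level; its lower edge is at display y≈460. Now I turn it anticlockwise.

Emit:
move_arm([
  [0,0,0,0,0,-8,0.1],
  [0,0,0,0,0,-8,0.1],
  [0,0,0,0,0,-8,0.1],
  [0,0,0,0,0,-8,0.1],
  [0,0,0,0,0,0,0.1],
])

```text
clock: 33.48
position: [0.5908, 0.2289, 0.0993]
ee_rot: [0.677, 0.736, 0.0, -0.0]
ft_force: [0.9, 0.1, -0.3]
grip_width: 0.551
```

```bash
python3 g.py; python3 nutz.py 16
```

```text
t33.48 p [0.5908 0.2289 0.0993] yaw 4.75 tilt [0.0002 0.0005] w 0.551 f [ 0.9  0.1 -0.3] q [-0.98  0.54  0.72  1.62 -0.38  1.13 -0.08]
330 [82, 73, 60, 67, 74, 85, 87, 75, 61, 55, 54, 56, 55, 57, 77, 109, 146, 135, 145, 182]
332 [64, 49, 49, 50, 61, 103, 117, 97, 71, 55, 53, 56, 54, 55, 60, 93, 131, 141, 135, 172]
334 [55, 57, 54, 55, 115, 152, 153, 123, 77, 58, 55, 52, 54, 53, 53, 74, 133, 145, 147, 161]
336 [57, 55, 55, 53, 103, 144, 154, 129, 94, 66, 55, 56, 58, 59, 59, 63, 119, 151, 153, 176]
338 [60, 55, 55, 52, 55, 73, 114, 120, 96, 73, 52, 56, 52, 57, 49, 97, 122, 135, 165, 188]
```

View pics/scene16.png

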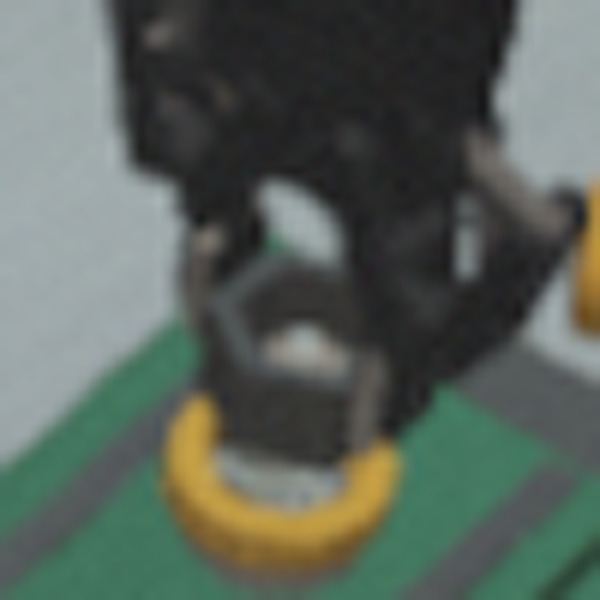

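Emit:
move_arm([
  [0,0,0,0,0,-8,0.1],
  [0,0,0,0,0,-8,0.1],
  [0,0,0,0,0,0,0.1],
])

```text
clock: 33.9
position: [0.5908, 0.2289, 0.0991]
ee_rot: [0.569, 0.822, 0.0, -0.0]
ft_force: [1.7, 0.0, 0.3]
grip_width: 0.548
```

```bash
python3 nutz.py 17; python3 -c "
from h import *
print(manip.get_obs()['torque'])"
```

```text
330 [82, 72, 58, 60, 73, 81, 78, 62, 51, 51, 51, 53, 53, 70, 92, 115, 145, 135, 144, 184]
332 [53, 56, 55, 52, 67, 108, 118, 99, 74, 55, 51, 55, 55, 54, 56, 90, 133, 140, 134, 170]
334 [52, 55, 54, 85, 124, 149, 147, 114, 78, 59, 55, 57, 54, 54, 55, 105, 147, 147, 148, 161]
336 [55, 53, 53, 55, 83, 136, 145, 115, 79, 57, 56, 56, 54, 52, 54, 121, 152, 151, 155, 176]
338 [51, 52, 53, 51, 52, 71, 112, 111, 78, 59, 52, 52, 53, 54, 53, 94, 118, 134, 166, 189]
[ 0.09037855 -0.29822149  0.01027883]
```

Emit:
move_arm([
  [0,0,0,0,0,-8,0.1],
  [0,0,0,0,0,-8,0.1],
  [0,0,0,0,0,0,0.1],
])

```text
clock: 34.33
position: [0.5905, 0.2289, 0.0988]
ee_rot: [0.45, 0.893, -0.0, -0.0]
ft_force: [0.3, 0.3, 0.1]
grip_width: 0.544
```

```bash
python3 nutz.py 18; python3 -c "
from h import *
print(manip.get_obs()['torque'])"
```

```text
330 [72, 67, 65, 61, 71, 83, 70, 55, 52, 53, 56, 52, 56, 90, 134, 140, 144, 135, 145, 182]
332 [51, 56, 54, 80, 92, 105, 101, 75, 56, 53, 54, 55, 53, 54, 72, 90, 125, 140, 133, 170]
334 [52, 55, 55, 70, 131, 161, 151, 121, 80, 59, 55, 51, 52, 52, 56, 97, 144, 147, 146, 160]
336 [52, 51, 52, 54, 83, 135, 139, 105, 75, 53, 54, 55, 52, 52, 67, 124, 151, 151, 153, 177]
338 [54, 52, 51, 53, 52, 71, 89, 84, 67, 55, 51, 56, 54, 54, 90, 123, 128, 134, 165, 188]
[-0.04720679 -0.03786179 -0.01166486]
```

```bash
cd pics; python3 -c "
import cv2,numpy as np
cv2.imwrite('j1.png',np.hstack([cv2.resize(cv2.imread('scene17.png'),(400,400)),cv2.resize(cv2.imread('scene18.png'),(400,400))]))"
```

```text
(no output)
```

View pics/j1.png

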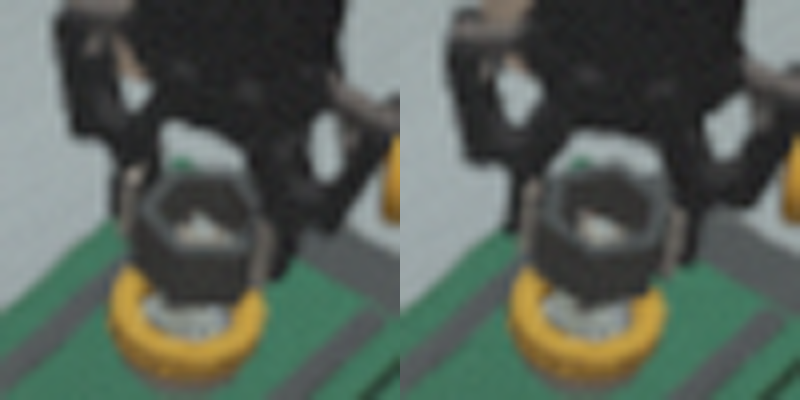

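The nut follows and climbs slightly; it hasn't dropped yet. Continuing.

Emit:
move_arm([
  [0,0,0,0,0,-8,0.1],
  [0,0,0,0,0,-8,0.1],
  [0,0,0,0,0,0,0.1],
])

```text
clock: 34.75
position: [0.5905, 0.2288, 0.0987]
ee_rot: [0.322, 0.947, -0.0, -0.0]
ft_force: [0.0, 0.2, 1.2]
grip_width: 0.547
```

```bash
python3 nutz.py 19; python3 -c "
from h import *
print(manip.get_obs()['torque'])"
```

```text
330 [73, 65, 67, 77, 74, 67, 65, 67, 66, 68, 67, 67, 74, 114, 148, 140, 146, 135, 146, 182]
332 [68, 64, 64, 71, 74, 72, 67, 67, 68, 68, 68, 69, 68, 74, 129, 135, 134, 141, 135, 169]
334 [68, 66, 67, 68, 77, 76, 68, 70, 70, 68, 68, 67, 67, 70, 125, 144, 149, 146, 147, 160]
336 [72, 68, 69, 68, 76, 78, 67, 64, 64, 63, 64, 66, 63, 63, 117, 152, 151, 150, 153, 176]
338 [82, 67, 66, 72, 75, 75, 64, 65, 63, 65, 66, 62, 64, 83, 110, 129, 128, 131, 165, 188]
[-0.05453703  0.02085719  0.06668883]
```

Emit:
move_arm([
  [0,0,0,0,0,-8,0.1],
  [0,0,0,0,0,-8,0.1],
  [0,0,0,0,0,0,0.1],
])

```text
clock: 35.17
position: [0.5919, 0.2294, 0.0995]
ee_rot: [0.186, 0.982, 0.001, 0.001]
ft_force: [5.5, 2.7, 0.2]
grip_width: 0.552
```

```bash
python3 g.py; python3 nutz.py 20; python3 -c "
from h import *
print(manip.get_obs()['torque'])
cv2.imwrite('pics/j2.png',np.hstack([cv2.resize(cv2.imread('pics/scene19.png'),(400,400)),cv2.resize(cv2.imread('pics/scene20.png'),(400,400))]))"
```

```text
t35.17 p [0.5919 0.2294 0.0995] yaw 68.53 tilt [0.0027 0.0011] w 0.552 f [5.5 2.7 0.2] q [-0.81  0.48  0.49  1.61 -0.25  1.11  0.93]
330 [39, 42, 46, 70, 83, 75, 71, 71, 65, 64, 61, 62, 65, 72, 125, 139, 147, 134, 144, 182]
332 [62, 63, 63, 66, 71, 74, 67, 67, 67, 67, 68, 69, 67, 67, 124, 136, 133, 141, 136, 169]
334 [69, 67, 67, 66, 92, 94, 72, 67, 68, 68, 65, 65, 66, 66, 116, 136, 149, 146, 148, 159]
336 [73, 66, 67, 65, 83, 90, 73, 67, 67, 65, 66, 68, 68, 68, 93, 136, 154, 151, 154, 178]
338 [72, 64, 61, 64, 74, 81, 70, 63, 63, 64, 65, 61, 63, 63, 97, 127, 128, 133, 166, 188]
[ 0.36400817 -0.99707696 -0.07334089]
```

View pics/j2.png

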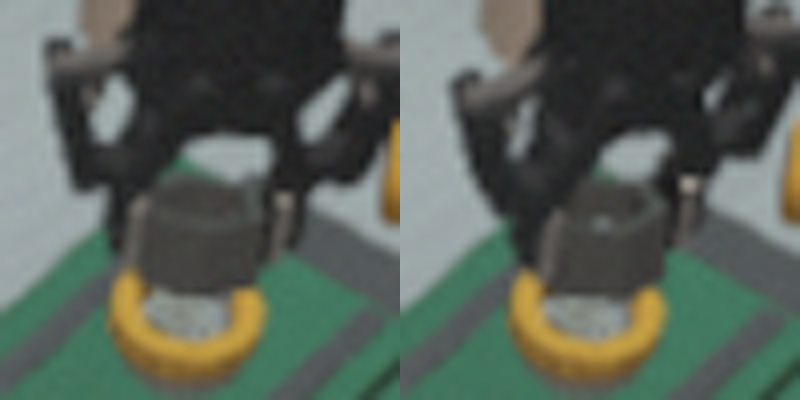

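The nut has gone slightly askew, and the sideways force of 5.5 N in +x shows my axis estimate is 1–2 mm low in x. I'll open wider, recentre and look.

Emit:
move_arm([
  [0,0,0,0,0,0,0.3],
  [0,0,0,0,0,0,0.3],
  [0,0,0,0,0,0,0.3],
  [0,0,0,0,0,0,0.3],
])

```text
clock: 35.72
position: [0.5906, 0.229, 0.099]
ee_rot: [0.185, 0.983, -0.0, -0.0]
ft_force: [-0.0, -0.9, 0.3]
grip_width: 0.654
```

```bash
python3 g.py .5915 .2297 .0985 68; python3 nutz.py 21 >/dev/null; python3 -c "
from h import *
print(manip.get_obs()['torque'])
im,d=snap('top','21',(150,150,200,200))
cv2.imwrite('pics/j3.png',np.hstack([cv2.resize(cv2.imread('pics/top21.png'),(400,400)),cv2.resize(cv2.imread('pics/scene21.png'),(400,400))]))"
```

```text
t35.73 p [0.5906 0.229  0.099 ] yaw 68.71 tilt [-0.0002 -0.    ] w 0.654 f [-0.  -0.9  0.3] q [-0.81  0.48  0.49  1.61 -0.25  1.11  0.94]
delta tool mm [-0.5  1.   0.5] rotvec deg [-0.   -0.01  0.71]
[ 0.03808167 -0.02711655  0.04810266]
```

View pics/j3.png

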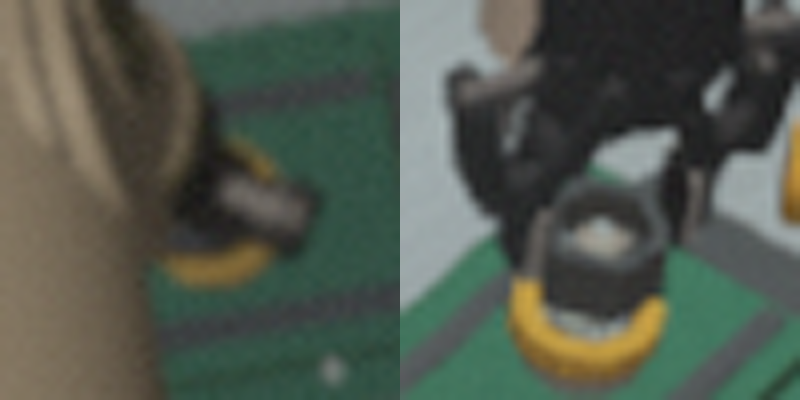

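```bash
cat > rim.py <<'E'
import sys
from meas import *
for tag in sys.argv[1:]:
    im,d=load('scene',tag);P=cloud('scene',d);hsv=cv2.cvtColor(im,cv2.COLOR_RGB2HSV)
    r=np.hypot(P[...,0]-.591,P[...,1]-.2295)
    m=(r<.022)&(r>.0)&(P[...,2]>.08)&(P[...,2]<.135)&(hsv[...,2]<100)
    m2=(r<.030)&(P[...,2]>.08)&(P[...,2]<.135)&(hsv[...,2]<100)
    z=P[...,2]
    print(tag,'rim z pct',np.percentile(z[m],[50,80,90,95]).round(4),m.sum(),'front lowest rows:',end=' ')
    for u in range(328,342):
        col=hsv[150:178,u,2].astype(float); s=hsv[150:178,u,1]
        # last dark->bright crossing at 95 above the brass ring
        k=[i for i in range(5,24) if col[i]<95<=col[i+1]]
        print('%.1f'%(150+k[-1]+(95-col[k[-1]])/(col[k[-1]+1]-col[k[-1]])) if k else '-',end=' ')
    print()
E
python3 rim.py 15 16 17 18 19 20 21
```

```text
15 rim z pct [0.1139 0.1203 0.1224 0.123 ] 63 front lowest rows: 166.5 166.9 167.9 168.4 168.7 168.9 168.7 168.4 168.5 168.6 168.6 167.9 167.5 165.4 
16 rim z pct [0.1146 0.1224 0.124  0.1251] 86 front lowest rows: 166.5 167.1 167.6 167.9 168.1 168.2 168.4 168.4 168.6 168.7 168.0 167.0 166.2 166.0 
17 rim z pct [0.1147 0.123  0.1254 0.1262] 120 front lowest rows: 164.7 166.1 167.1 168.1 168.1 167.9 167.8 167.8 167.6 167.8 168.0 167.4 166.2 165.2 
18 rim z pct [0.1168 0.1257 0.1272 0.129 ] 122 front lowest rows: 164.8 165.8 166.1 166.7 168.1 168.4 168.0 167.7 167.5 167.3 167.2 166.6 166.3 165.1 
19 rim z pct [0.117  0.1234 0.1255 0.1271] 136 front lowest rows: 165.3 165.3 165.5 166.1 166.4 166.4 166.5 166.5 166.6 166.6 166.4 165.5 165.3 165.2 
20 rim z pct [0.1162 0.124  0.1254 0.1272] 120 front lowest rows: 166.2 166.5 166.4 166.4 166.5 166.6 166.6 166.6 167.0 167.2 166.9 166.1 165.3 165.2 
21 rim z pct [0.1106 0.1184 0.1195 0.12  ] 104 front lowest rows: 167.6 168.4 168.4 168.5 168.7 169.2 169.6 169.8 169.6 169.3 169.2 168.2 167.2 166.5
```

The rim went from about 125 mm to 119 mm, so the nut has dropped level, apparently into the thread start. I'll recentre and lower the tool, narrow the jaws to leave slight play, and try a clockwise turn.

Emit:
move_arm([
  [-0.0005,0.001,0.006,0,0,0,0.3],
  [0,0,0,0,0,0,0.1],
  [0,0,0,0,0,0,0.1],
  [0,0,0,0,0,0,0.1],
])

```text
clock: 36.33
position: [0.5914, 0.2296, 0.0928]
ee_rot: [0.184, 0.983, -0.0, -0.0]
ft_force: [0.5, -0.4, -1.5]
grip_width: 0.558
```

Emit:
move_arm([
  [0,0,0.0004,0,0,8,0.1],
  [0,0,0.0004,0,0,8,0.1],
  [0,0,0.0004,0,0,8,0.1],
  [0,0,0.0004,0,0,8,0.1],
  [0,0,0,0,0,0,0.1],
])

```text
clock: 36.95
position: [0.5914, 0.2298, 0.0913]
ee_rot: [0.448, 0.894, -0.0, -0.0]
ft_force: [-0.5, -0.6, -1.8]
grip_width: 0.559
```

```bash
python3 g.py .5915 .2297 .0985 68; python3 nutz.py 22 >/dev/null;python3 rim.py 22; python3 -c "
from h import *
print(manip.get_obs()['torque'])"
```

```text
t36.95 p [0.5914 0.2298 0.0913] yaw 36.80 tilt [-0.0002 -0.0004] w 0.559 f [-0.5 -0.6 -1.8] q [-0.89  0.52  0.6   1.62 -0.32  1.1   0.43]
delta tool mm [-0.1  0.  -7.2] rotvec deg [-2.00e-02  0.00e+00 -3.12e+01]
22 rim z pct [0.1109 0.1179 0.1198 0.1205] 112 front lowest rows: 167.0 167.5 168.3 169.2 169.7 169.8 169.9 169.7 169.5 169.3 169.3 169.1 168.4 165.9 
[ 0.00532268 -0.03514977  0.03109026]
```

View pics/scene22.png

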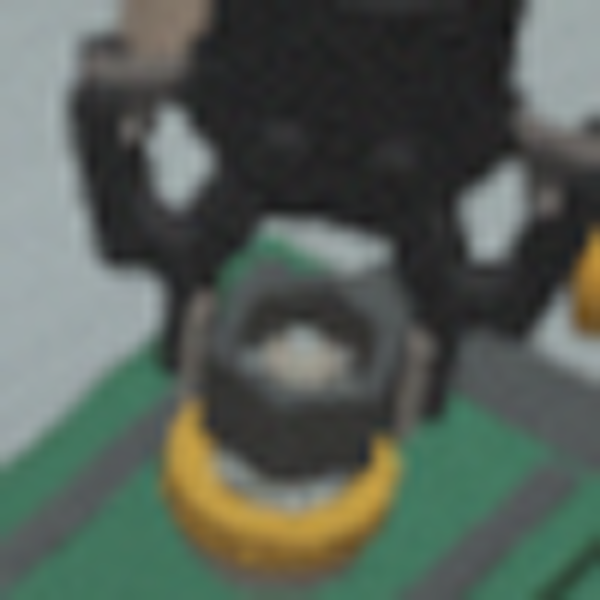

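Emit:
move_arm([
  [0,0,0,0,0,8,0.1],
  [0,0,0,0,0,8,0.1],
  [0,0,0,0,0,8,0.1],
  [0,0,0,0,0,0,0.1],
])

```text
clock: 37.5
position: [0.5907, 0.2294, 0.0904]
ee_rot: [0.623, 0.782, -0.001, -0.0]
ft_force: [-0.8, -0.7, -9.9]
grip_width: 0.56
```

```bash
python3 g.py .5915 .2297 .0985 68; python3 nutz.py 23 >/dev/null;python3 rim.py 23; python3 -c "
from h import *
print(manip.get_obs()['torque'])"
```

```text
t37.50 p [0.5907 0.2294 0.0904] yaw 12.94 tilt [-0.0019 -0.0012] w 0.560 f [-0.8 -0.7 -9.9] q [-0.95  0.54  0.68  1.62 -0.37  1.11  0.05]
delta tool mm [ 0.1  0.8 -8.1] rotvec deg [-1.300e-01 -2.000e-02 -5.506e+01]
23 rim z pct [0.1085 0.1151 0.1167 0.1181] 99 front lowest rows: 167.7 168.9 168.8 168.9 169.4 169.8 170.1 170.1 170.0 170.2 169.6 168.2 167.4 167.2 
[-0.15817115  0.0786733  -0.02180307]
```

View pics/scene23.png

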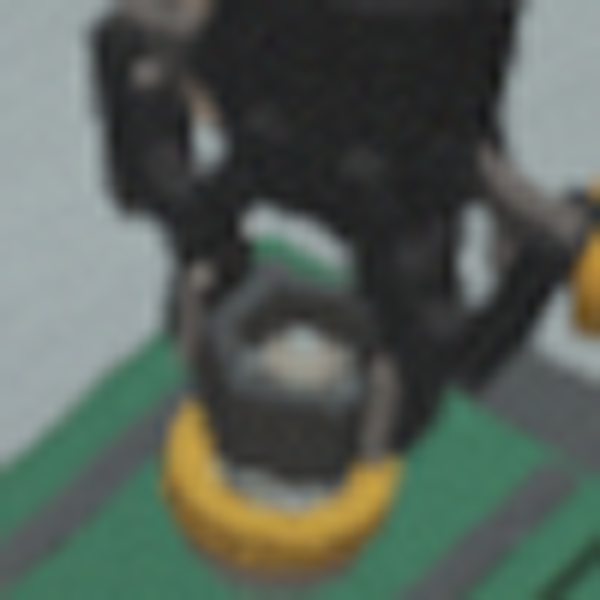

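The nut is threading: the rim is at 116.7 mm and pulls the tool down. I'll ease the jaws, follow it down and continue clockwise.

Emit:
move_arm([
  [0,0,0.002,0,0,0,0.14],
  [0.0001,0.0008,0.001,0,0,0,0.14],
  [0,0,0.0007,0,0,8,0.14],
  [0,0,0.0007,0,0,8,0.14],
  [0,0,0.0007,0,0,8,0.14],
  [0,0,0.0007,0,0,8,0.14],
  [0,0,0,0,0,0,0.14],
])

```text
clock: 38.42
position: [0.5925, 0.23, 0.086]
ee_rot: [0.815, 0.58, 0.0, 0.0]
ft_force: [-1.4, -1.4, -1.7]
grip_width: 0.566
```

```bash
python3 g.py .5915 .2297 .0985 68; python3 nutz.py 24 >/dev/null;python3 rim.py 24; python3 -c "
from h import *
print(manip.get_obs()['torque'])"
```

```text
t38.42 p [0.5925 0.23   0.086 ] yaw -19.15 tilt [0.0002 0.    ] w 0.566 f [-1.4 -1.4 -1.7] q [-1.03  0.59  0.8   1.63 -0.46  1.12 -0.45]
delta tool mm [ -0.6  -0.8 -12.5] rotvec deg [ 1.000e-02  1.000e-02 -8.715e+01]
24 rim z pct [0.1082 0.1136 0.1146 0.1158] 71 front lowest rows: 168.0 169.5 170.3 170.5 171.0 171.2 171.1 171.1 170.1 170.4 170.5 170.4 170.2 169.8 
[-0.33811199  0.43394357  0.01818657]
```

Emit:
move_arm([
  [0,0,0.0007,0,0,8,0.14],
  [0,0,0.0007,0,0,8,0.14],
  [0,0,0.0007,0,0,8,0.14],
  [0,0,0.0007,0,0,8,0.14],
  [0,0,0,0,0,0,0.14],
])

```text
clock: 39.1
position: [0.5929, 0.2304, 0.0833]
ee_rot: [0.943, 0.334, 0.001, -0.0]
ft_force: [-0.2, -0.4, 0.5]
grip_width: 0.568
```

```bash
python3 g.py .5915 .2297 .0985 68; python3 nutz.py 25 >/dev/null;python3 rim.py 25; python3 -c "
from h import *
print(manip.get_obs()['torque'])
cv2.imwrite('pics/j4.png',np.hstack([cv2.resize(cv2.imread('pics/scene24.png'),(400,400)),cv2.resize(cv2.imread('pics/scene25.png'),(400,400))]))"
```

```text
t39.10 p [0.5929 0.2304 0.0833] yaw -51.02 tilt [0.0012 0.0005] w 0.568 f [-0.2 -0.4  0.5] q [-1.1   0.64  0.92  1.63 -0.55  1.14 -0.94]
delta tool mm [ -1.5  -0.3 -15.2] rotvec deg [ 9.0000e-02 -2.0000e-02 -1.1902e+02]
25 rim z pct [0.1078 0.1106 0.1116 0.1125] 34 front lowest rows: 168.5 169.9 170.5 170.6 171.2 171.4 171.5 171.6 171.2 171.2 171.1 170.2 169.2 168.2 
[-1.71441736e-05 -4.22155364e-02  1.11442966e-02]
```

View pics/j4.png

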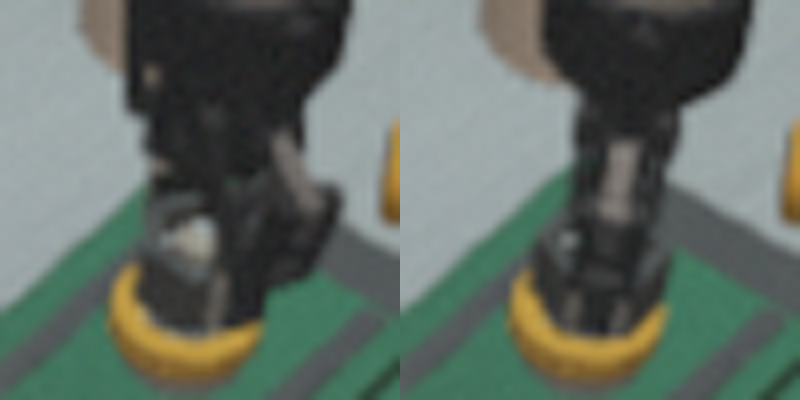

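Emit:
move_arm([
  [-0.0008,0,0.0006,0,0,8,0.14],
  [0,0,0.0006,0,0,8,0.14],
  [0,0,0.0006,0,0,8,0.14],
  [0,0,0.0006,0,0,8,0.14],
  [0,0,0,0,0,0,0.14],
])

```text
clock: 39.78
position: [0.5919, 0.2297, 0.0806]
ee_rot: [0.998, 0.061, 0.0, -0.0]
ft_force: [-0.2, 0.5, 0.0]
grip_width: 0.569
```

```bash
python3 g.py .5915 .2297 .0985 68; python3 nutz.py 26 >/dev/null;python3 rim.py 26; python3 -c "
from h import *
print(manip.get_obs()['torque'])"
```

```text
t39.77 p [0.5919 0.2297 0.0806] yaw -82.98 tilt [0.0003 0.    ] w 0.569 f [-0.2  0.5  0. ] q [-1.17  0.71  1.03  1.64 -0.65  1.17 -1.43]
delta tool mm [ -0.4  -0.1 -17.9] rotvec deg [ 2.0000e-02 -1.0000e-02 -1.5098e+02]
26 rim z pct [0.1028 0.1074 0.1105 0.1115] 45 front lowest rows: 170.1 170.5 170.5 171.1 171.7 172.4 172.1 172.0 171.5 171.4 171.1 171.0 170.5 167.6 
[ 0.07022687 -0.02492857 -0.0378339 ]
```

Emit:
move_arm([
  [0,0,0.0006,0,0,8,0.14],
  [0,0,0.0006,0,0,8,0.14],
  [0,0,0.0006,0,0,8,0.14],
  [0,0,0.0006,0,0,4,0.14],
  [0,0,0,0,0,0,0.14],
])

```text
clock: 40.45
position: [0.5918, 0.2295, 0.0781]
ee_rot: [0.983, -0.182, 0.0, -0.0]
ft_force: [-1.0, -0.4, -0.8]
grip_width: 0.571
```

```bash
python3 g.py .5915 .2297 .0985 68; python3 nutz.py 27 >/dev/null;python3 rim.py 27; python3 -c "
from h import *
print(manip.get_obs()['torque'])
cv2.imwrite('pics/j5.png',np.hstack([cv2.resize(cv2.imread('pics/scene26.png'),(400,400)),cv2.resize(cv2.imread('pics/scene27.png'),(400,400))]))"
```

```text
t40.45 p [0.5918 0.2295 0.0781] yaw -110.99 tilt [0. 0.] w 0.571 f [-1.  -0.4 -0.8] q [-1.21  0.77  1.13  1.64 -0.74  1.21 -1.85]
delta tool mm [ -0.3  -0.1 -20.4] rotvec deg [   0.     -0.   -178.99]
27 rim z pct [0.1012 0.1048 0.1058 0.1072] 53 front lowest rows: 169.6 171.3 171.7 172.1 172.3 172.2 172.4 172.4 172.5 172.6 172.2 171.2 170.2 168.9 
[-0.00330815 -0.01511081 -0.00471528]
```

View pics/j5.png

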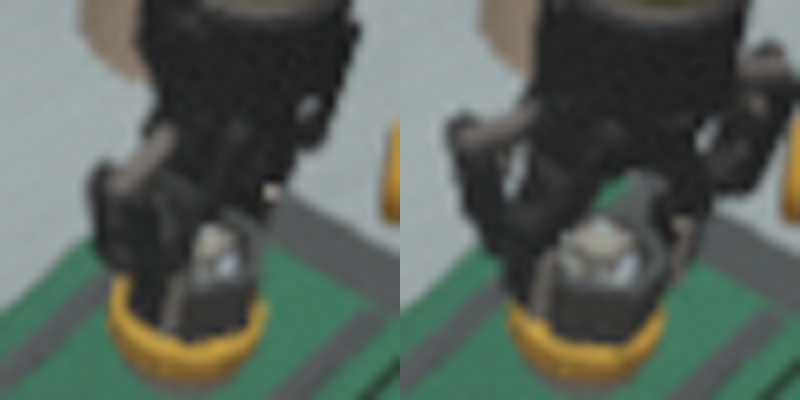

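Emit:
move_arm([
  [0,0,0.0006,0,0,8,0.14],
  [0,0,0.0006,0,0,8,0.14],
  [0,0,0.0004,0,0,8,0.14],
  [0,0,0,0,0,0,0.14],
])

```text
clock: 41.0
position: [0.5917, 0.2294, 0.0764]
ee_rot: [0.924, -0.383, 0.0, 0.0]
ft_force: [-0.5, -0.5, -0.4]
grip_width: 0.572
```

```bash
python3 g.py .5915 .2297 .0985 68; python3 nutz.py 28 >/dev/null;python3 rim.py 28; python3 -c "
from h import *
print(manip.get_obs()['torque'])"
```

```text
t41.00 p [0.5917 0.2294 0.0764] yaw -135.04 tilt [-0.     -0.0003] w 0.572 f [-0.5 -0.5 -0.4] q [-1.24  0.84  1.2   1.65 -0.82  1.25 -2.22]
delta tool mm [ -0.4  -0.  -22.1] rotvec deg [-1.0000e-02 -2.0000e-02  1.5696e+02]
28 rim z pct [0.1004 0.1044 0.1059 0.1067] 56 front lowest rows: 170.8 171.2 171.4 171.9 172.4 172.9 173.4 173.2 172.5 172.2 171.5 171.2 170.9 170.5 
[ 0.01366524 -0.00933719  0.02413561]
```

View pics/scene28.png

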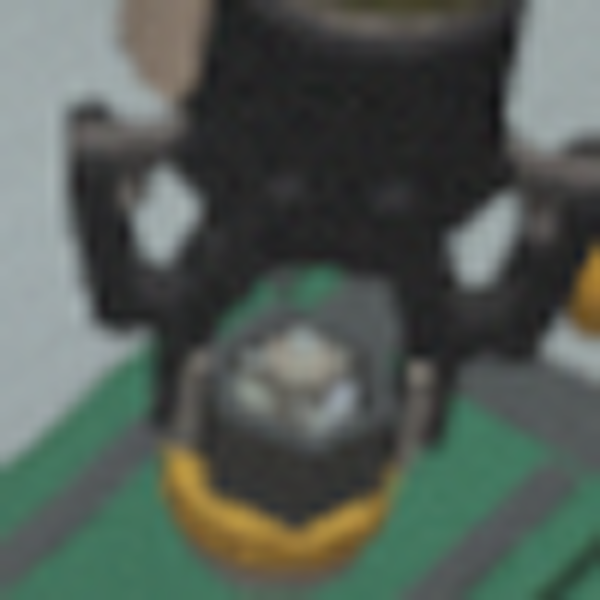

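Near home. The wrist is near its limit, so I'll open, swing back 120° and regrasp.

Emit:
move_arm([
  [0,0,0,0,0,0,0.5],
  [0,0,0,0,0,0,0.5],
  [0,0,0,0,0,0,0.5],
  [0,0,0,0,0,-10,0.5],
  [0,0,0,0,0,-10,0.5],
  [0,0,0,0,0,-10,0.5],
  [0,0,0,0,0,-10,0.5],
  [0,0,0,0,0,-10,0.5],
  [0,0,0,0,0,-10,0.5],
])

```text
clock: 42.18
position: [0.5917, 0.2294, 0.0765]
ee_rot: [0.991, 0.131, 0.0, -0.0]
ft_force: [-0.5, -0.0, -1.3]
grip_width: 0.75
```

Emit:
move_arm([
  [0,0,0,0,0,-10,0.5],
  [0,0,0,0,0,-10,0.5],
  [0,0,0,0,0,-10,0.5],
  [0,0,0,0,0,-10,0.5],
  [0,0,0,0,0,-10,0.5],
  [0,0,0,0,0,-8,0.5],
  [0,0,0,0,0,0,0.5],
])

```text
clock: 43.05
position: [0.5918, 0.2293, 0.0766]
ee_rot: [0.805, 0.593, 0.0, -0.0]
ft_force: [-0.2, 0.4, 0.3]
grip_width: 0.748
```

```bash
python3 g.py .5917 .2295 .0765 -15; python3 nutz.py 29 >/dev/null;python3 rim.py 29; python3 -c "
from meas import *
c=viewer.calibration('scene')
for z in (.072,.075): print(z,[np.round(proj(c,[.591+.0265*np.cos(a),.2295+.0265*np.sin(a),z]),1) for a in [np.radians(-38)]])"
```

```text
t43.05 p [0.5918 0.2293 0.0766] yaw -17.30 tilt [0.0001 0.0005] w 0.748 f [-0.2  0.4  0.3] q [-1.02  0.59  0.78  1.64 -0.46  1.1  -0.41]
delta tool mm [ 0.2 -0.2  0.1] rotvec deg [-0.   -0.03 -2.3 ]
29 rim z pct [0.1008 0.1047 0.1065 0.1072] 39 front lowest rows: 170.8 171.1 171.4 172.0 172.5 172.9 173.4 173.2 172.6 172.4 174.0 - - 174.0 
0.072 [array([334.2, 174. ])]
0.075 [array([334.3, 173.3])]
```

View pics/scene29.png

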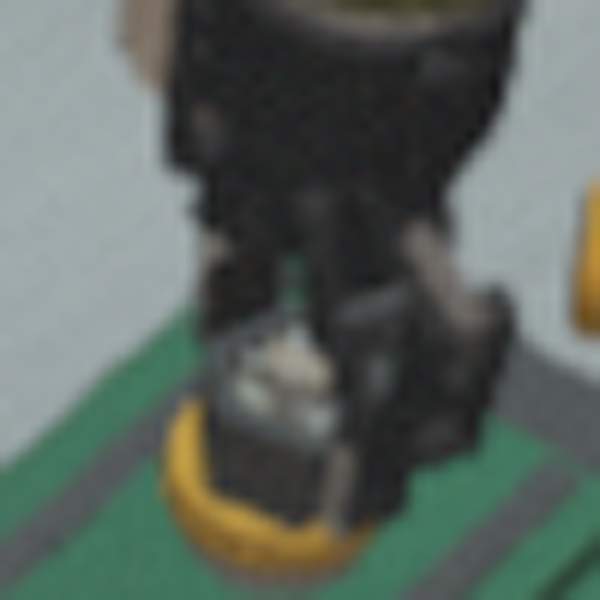

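Emit:
move_arm([
  [0,0,0,0,0,0,0.12],
  [0,0,0,0,0,0,0.12],
  [0,0,0,0,0,0,0.12],
  [0,0,0,0,0,8,0.12],
  [0,0,0,0,0,8,0.12],
  [0,0,0,0,0,8,0.12],
  [0,0,0,0,0,0,0.12],
])

```text
clock: 43.98
position: [0.5918, 0.2298, 0.0766]
ee_rot: [0.911, 0.413, 0.0, 0.0]
ft_force: [-0.7, 0.5, 3.4]
grip_width: 0.564
```

```bash
python3 g.py .5917 .2295 .0765 -15; python3 nutz.py 30 >/dev/null;python3 rim.py 30; python3 -c "
from meas import *
print(manip.get_obs()['torque'])"
```

```text
t43.98 p [0.5918 0.2298 0.0766] yaw -41.27 tilt [ 0.0004 -0.    ] w 0.564 f [-0.7  0.5  3.4] q [-1.08  0.63  0.87  1.64 -0.52  1.12 -0.78]
delta tool mm [-0.3  0.1  0.1] rotvec deg [ 2.000e-02 -1.000e-02 -2.627e+01]
30 rim z pct [0.1011 0.1053 0.1063 0.1101] 25 front lowest rows: 170.1 171.1 171.7 172.3 172.3 172.5 172.6 172.6 172.8 172.7 172.2 171.9 170.7 168.3 
[ 0.09480663  0.21367468 -0.10337235]
```

Emit:
move_arm([
  [0,0,0,0,0,8,0.12],
  [0,0,0,0,0,4,0.12],
  [0,0,0,0,0,0,0.12],
])

```text
clock: 44.4
position: [0.5913, 0.2294, 0.0765]
ee_rot: [0.949, 0.316, -0.001, 0.0]
ft_force: [-4.4, -0.7, 5.9]
grip_width: 0.564
```

```bash
python3 g.py .5917 .2295 .0765 -15; python3 nutz.py 31 >/dev/null;python3 rim.py 31; python3 -c "
from meas import *
print(manip.get_obs()['torque'])
cv2.imwrite('pics/j6.png',np.hstack([cv2.resize(cv2.imread('pics/scene30.png'),(400,400)),cv2.resize(cv2.imread('pics/scene31.png'),(400,400))]))"
```

```text
t44.40 p [0.5913 0.2294 0.0765] yaw -53.14 tilt [-0.0009 -0.0004] w 0.564 f [-4.4 -0.7  5.9] q [-1.1   0.65  0.92  1.64 -0.56  1.14 -0.97]
delta tool mm [0.4 0.1 0. ] rotvec deg [-3.000e-02  5.000e-02 -3.814e+01]
31 rim z pct [0.1001 0.1033 0.1039 0.1046] 34 front lowest rows: 170.4 171.0 172.1 172.4 172.5 172.6 172.7 172.3 172.3 172.5 172.2 171.2 170.2 168.9 
[-0.23888507  0.81650068  0.22019844]
```

View pics/j6.png

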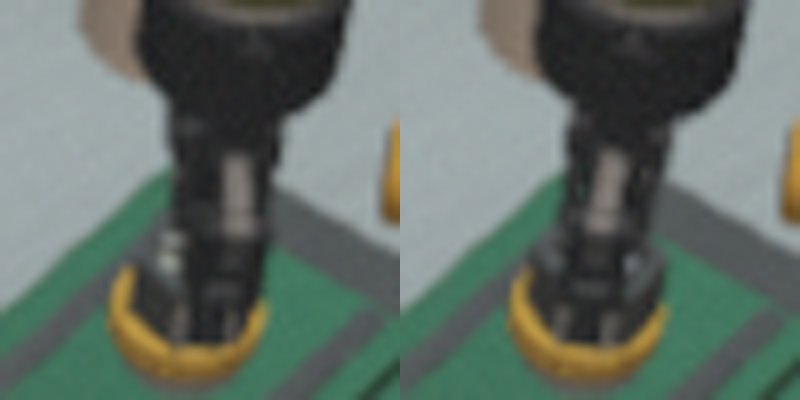

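Emit:
move_arm([
  [0.0004,0.0001,-0.004,0,0,0,0.12],
  [0,0,0,0,0,8,0.12],
  [0,0,0,0,0,0,0.12],
])

```text
clock: 44.82
position: [0.5906, 0.2288, 0.0786]
ee_rot: [0.969, 0.249, -0.002, 0.001]
ft_force: [0.5, -2.1, -16.9]
grip_width: 0.564
```

```bash
python3 g.py .5917 .2295 .0765 -15; python3 nutz.py 32 >/dev/null;python3 rim.py 32; python3 -c "
from meas import *
print(manip.get_obs()['torque'])"
```

```text
t44.83 p [0.5906 0.2288 0.0786] yaw -61.19 tilt [-0.0034 -0.0023] w 0.564 f [  0.5  -2.1 -16.9] q [-1.12  0.66  0.95  1.64 -0.58  1.15 -1.09]
delta tool mm [ 1.3 -0.1  2.1] rotvec deg [ -0.07   0.23 -46.19]
32 rim z pct [0.1003 0.1049 0.1093 0.1128] 28 front lowest rows: 170.8 171.6 171.9 172.2 172.4 172.3 172.2 172.6 172.9 172.5 171.9 171.2 170.2 169.2 
[-0.5231265   0.07935071 -0.02116132]
```

Emit:
move_arm([
  [0,0,0,0,0,8,0.12],
  [0,0,0,0,0,0,0.12],
])

```text
clock: 45.12
position: [0.5907, 0.2294, 0.0791]
ee_rot: [0.983, 0.182, -0.002, 0.0]
ft_force: [-1.0, -2.9, -19.9]
grip_width: 0.563
```

```bash
python3 g.py .5917 .2295 .0765 -15; python3 nutz.py 33 >/dev/null;python3 rim.py 33; python3 -c "
from meas import *
print(manip.get_obs()['torque'])"
```

```text
t45.12 p [0.5907 0.2294 0.0791] yaw -69.06 tilt [-0.003  -0.0012] w 0.563 f [ -1.   -2.9 -19.9] q [-1.14  0.68  0.98  1.64 -0.6   1.16 -1.21]
delta tool mm [0.9 0.2 2.6] rotvec deg [ -0.08   0.17 -54.06]
33 rim z pct [0.1012 0.104  0.1051 0.1072] 37 front lowest rows: 171.2 171.5 171.6 171.9 172.1 172.4 172.6 173.0 173.1 172.2 171.6 170.9 170.2 169.2 
[-0.24323534  0.43355494  0.2363505 ]
```

The jaws are wedged on the nut's corners. I'll open and take a clear look.

Emit:
move_arm([
  [0,0,0,0,0,0,0.5],
  [0,0,0,0,0,0,0.5],
  [0,0,0,0,0,0,0.5],
  [0,0,-0.03,0,0,0,0.5],
  [0,0,-0.04,0,0,0,0.5],
  [0,0,-0.04,0,0,0,0.5],
  [0,0,-0.03,0,0,0,0.5],
  [0,0,0,0,0,0,0.5],
])

```text
clock: 46.18
position: [0.5936, 0.2297, 0.2235]
ee_rot: [0.984, 0.18, 0.002, -0.001]
ft_force: [0.3, -0.5, 0.1]
grip_width: 0.75
```

```bash
python3 g.py .5917 .2295 .0765 -15; python3 nutz.py 34 >/dev/null;python3 rim.py 34; python3 -c "
from meas import *
c=viewer.calibration('scene')
im,d=load('scene','34');P=cloud('scene',d);z=P[...,2];r=np.hypot(P[...,0]-.591,P[...,1]-.2295)
for u in range(322,346,2): print(u,[int(round(q*1000)) for q in z[150:178,u]])
"
```

```text
t46.17 p [0.5936 0.2297 0.2235] yaw -69.24 tilt [0.0045 0.0025] w 0.750 f [ 0.3 -0.5  0.1] q [-1.19  0.55  1.09  1.49 -0.49  1.39 -1.29]
delta tool mm [ -2.6  -0.4 147. ] rotvec deg [  0.1   -0.29 -54.24]
34 rim z pct [0.0991 0.1035 0.1048 0.1059] 84 front lowest rows: 171.2 171.5 171.6 172.0 172.4 172.5 172.6 172.9 173.1 172.2 171.6 170.9 170.2 169.2 
322 [0, 1, -1, 4, 3, 3, 0, 15, 20, 44, 47, 47, 45, 42, 45, 49, 48, 41, 46, 44, 40, 48, 44, 42, 44, 45, 48, 45]
324 [0, 5, 3, 2, 1, 15, 11, 47, 42, 42, 47, 39, 42, 43, 48, 69, 71, 70, 74, 74, 67, 67, 64, 42, 44, 48, 44, 44]
326 [3, 5, 4, 2, 12, 42, 43, 43, 42, 102, 101, 93, 92, 89, 88, 86, 84, 81, 82, 74, 75, 71, 66, 67, 66, 53, 46, 39]
328 [-1, 5, 16, 45, 44, 42, 50, 104, 101, 104, 101, 106, 101, 98, 102, 96, 96, 91, 89, 83, 78, 76, 72, 71, 67, 62, 49, 53]
330 [15, 13, 44, 49, 43, 44, 102, 103, 99, 105, 99, 95, 104, 97, 103, 103, 100, 92, 89, 83, 80, 73, 71, 75, 72, 63, 60, 49]
332 [18, 19, 16, 15, 48, 102, 104, 102, 114, 108, 109, 104, 101, 100, 96, 105, 97, 93, 90, 86, 81, 75, 72, 72, 74, 72, 66, 49]
334 [23, 18, 17, 13, 19, 102, 101, 115, 121, 114, 108, 110, 104, 98, 105, 101, 98, 97, 92, 95, 85, 86, 77, 78, 71, 70, 64, 49]
336 [-2, 13, 16, 7, 13, 26, 104, 101, 112, 111, 114, 109, 102, 101, 97, 102, 102, 100, 100, 95, 85, 82, 80, 73, 67, 70, 62, 49]
338 [4, -2, 9, 22, 30, 24, 102, 104, 102, 103, 97, 93, 105, 97, 107, 105, 99, 93, 88, 81, 80, 75, 75, 77, 66, 62, 50, 45]
340 [1, 32, 29, 29, 21, 25, 29, 105, 102, 103, 100, 102, 106, 108, 101, 98, 94, 92, 80, 80, 74, 73, 72, 68, 66, 50, 40, 48]
342 [1, 4, 25, 26, 30, 24, 28, 26, 29, 45, 43, 43, 105, 102, 94, 43, 43, 72, 74, 73, 46, 42, 42, 44, 42, 40, 43, 45]
344 [-4, 4, 4, 21, 24, 24, 22, 26, 22, 23, 25, 41, 43, 46, 39, 43, 43, 41, 44, 45, 43, 48, 43, 44, 46, 44, 38, 45]
```

View pics/scene34.png

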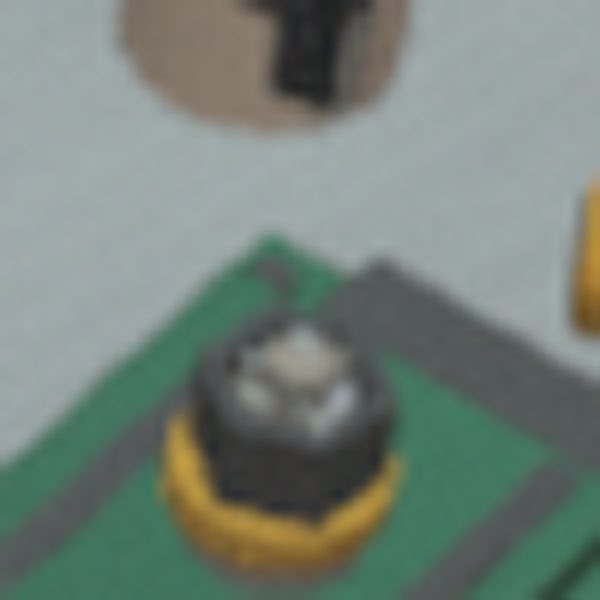

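The nut's rim is at about 102 mm and the blanks' top at about 72 mm, so it's essentially home. For certainty I'll snug it once: close the jaws from slightly ahead in the clockwise sense.

Emit:
move_arm([
  [-0.0004,-0.001,0.03,0,0,0,0.5],
  [0,0,0.04,0,0,0,0.5],
  [0,0,0.04,0,0,0,0.5],
  [0,0,0.02,0,0,0,0.5],
  [0,0,0,0,0,0,0.5],
  [0,0,0,0,0,0,0.5],
])

```text
clock: 46.98
position: [0.5922, 0.2305, 0.0919]
ee_rot: [0.984, 0.18, 0.001, -0.0]
ft_force: [0.4, -0.2, 0.4]
grip_width: 0.749
```

```bash
python3 g.py .5914 .2295 .081 -69
```

```text
t46.98 p [0.5922 0.2305 0.0919] yaw -69.26 tilt [0.0017 0.0006] w 0.749 f [ 0.4 -0.2  0.4] q [-1.15  0.67  0.99  1.63 -0.6   1.17 -1.22]
delta tool mm [-1.1  0.6 10.9] rotvec deg [ 0.   -0.1  -0.26]
```

Emit:
move_arm([
  [-0.001,0.0006,0.01,0,0,0,0.5],
  [0,0,0,0,0,0,0.12],
  [0,0,0,0,0,0,0.12],
  [0,0,0,0,0,0,-0.1],
  [0,0,0,0,0,0,-0.1],
  [0,0,0,0,0,0,-0.1],
], force=30)

```text
clock: 47.72
position: [0.5905, 0.2292, 0.0805]
ee_rot: [0.984, 0.18, -0.0, 0.0]
ft_force: [-1.8, -3.0, -0.1]
grip_width: 0.569
```

```bash
python3 g.py .5914 .2295 .081 -69;python3 -c "
from meas import *
print(manip.get_obs()['torque'])"; python3 nutz.py 35 >/dev/null;python3 rim.py 35
```

```text
t47.73 p [0.5905 0.2292 0.0805] yaw -69.27 tilt [-0.0004 -0.0003] w 0.569 f [-1.8 -3.  -0.1] q [-1.14  0.68  0.98  1.64 -0.6   1.16 -1.22]
delta tool mm [ 1.   0.  -0.5] rotvec deg [ 0.01  0.03 -0.27]
[-0.8809511   0.5175213   0.35351998]
35 rim z pct [0.1009 0.1039 0.1064 0.1114] 39 front lowest rows: 171.2 171.6 171.6 171.9 172.1 172.4 172.6 172.9 173.1 172.2 171.6 170.9 170.2 169.2
```

Emit:
move_arm([
  [0.001,0,0,0,0,4,-0.1],
  [0,0,0,0,0,4,-0.1],
  [0,0,0,0,0,0,-0.1],
])

```text
clock: 48.15
position: [0.5925, 0.2298, 0.0807]
ee_rot: [0.994, 0.111, 0.001, 0.0]
ft_force: [3.0, -3.5, -2.7]
grip_width: 0.571
```

```bash
python3 g.py .5914 .2295 .081 -69;python3 -c "
from meas import *
print(manip.get_obs()['torque'])"; python3 nutz.py 36 >/dev/null;python3 rim.py 36
```

```text
t48.15 p [0.5925 0.2298 0.0807] yaw -77.20 tilt [ 0.0021 -0.0007] w 0.571 f [ 3.  -3.5 -2.7] q [-1.16  0.69  1.01  1.64 -0.63  1.17 -1.34]
delta tool mm [-1.1  0.  -0.3] rotvec deg [ 0.07 -0.11 -8.2 ]
[-0.65468862 -0.76060639  1.44592053]
36 rim z pct [0.0999 0.1052 0.109  0.1119] 39 front lowest rows: 171.2 171.5 171.6 171.6 172.2 172.5 172.7 172.9 172.5 172.2 171.4 171.1 170.2 169.3
```

View pics/scene36.png

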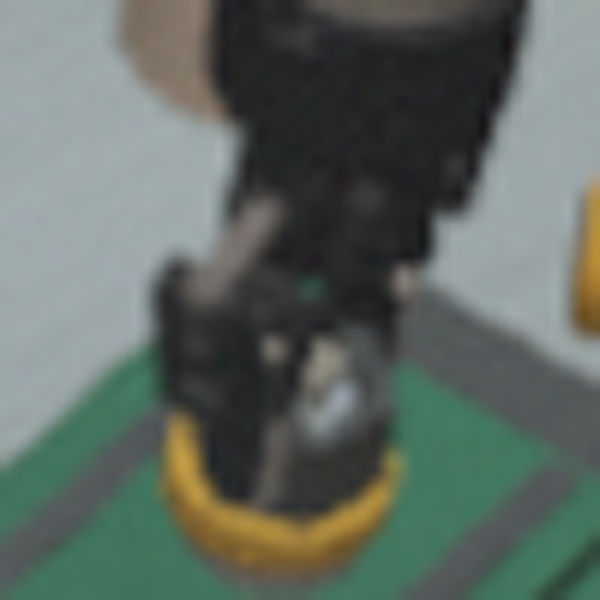

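Wrist torque is 1.45 Nm with the nut unmoving, so it bears on the blanks. Release and go to the crank.

Emit:
move_arm([
  [0,0,0,0,0,0,0.5],
  [0,0,0,0,0,0,0.5],
  [0,0,0,0,0,0,0.5],
  [0,0,-0.03,0,0,0,0.5],
  [0,0,-0.04,0,0,0,0.5],
  [0,0,-0.04,0,0,0,0.5],
  [0,0,0,0,0,-10,0.5],
  [0,0,0,0,0,-10,0.5],
  [0,0,0,0,0,-10,0.5],
  [0,0,0,0,0,-10,0.5],
])

```text
clock: 49.45
position: [0.5915, 0.23, 0.1906]
ee_rot: [0.895, 0.447, 0.0, -0.0]
ft_force: [0.5, 0.4, -0.4]
grip_width: 0.753
```

Emit:
move_arm([
  [0,0,0,0,0,-10,0.5],
  [0,0,0,0,0,-10,0.5],
  [0,0,0,0,0,-10,0.5],
  [0,0,0,0,0,-7,0.2],
  [0,0,0,0,0,0,0.2],
])

```text
clock: 50.08
position: [0.5916, 0.2299, 0.1907]
ee_rot: [0.709, 0.705, 0.0, -0.0]
ft_force: [-0.0, 1.0, -0.3]
grip_width: 0.597
```

```bash
python3 g.py .588 .048 .19 0
python3 - <<'E'
from meas import *
for n in ['top','scene']:
    im,d=snap(n,'40',(150,120,300,230) if n=='top' else (240,120,390,230));c=viewer.calibration(n);P=cloud(n,d)
    m=(np.hypot(P[...,0]-.588,P[...,1]-.048)<.03)&(P[...,2]>.09)&(P[...,2]<.14);q=P[m];print(n,q.mean(0).round(4),q.min(0).round(4),q.max(0).round(4),np.sort(q[:,2])[-6:].round(3))
    Y,X=np.mgrid[:384,:512];g=im.max(-1)
    u,v=proj(c,[.588,.048,.1]);mm=(np.hypot(X-u,Y-v)<16)&(g<(48 if n=='top' else 55))
    for b in blobs(mm,6): print('dark',b[1],b[2].round(1), 'pred top',np.round(proj(c,[.588,.048,.118]),1),'bot',np.round(proj(c,[.588,.048,.074]),1))
E
```

```text
t50.08 p [0.5916 0.2299 0.1907] yaw -0.32 tilt [-0.      0.0008] w 0.597 f [-0.   1.  -0.3] q [-1.04  0.47  0.81  1.52 -0.35  1.3  -0.19]
delta tool mm [-181.9   -2.6    0.5] rotvec deg [-0.   -0.05 -0.32]
top [0.5859 0.0483 0.1151] [0.5787 0.041  0.0903] [0.5943 0.0571 0.1215] [0.121 0.121 0.121 0.121 0.121 0.122]
dark [229 172   5   6  24] [231.  174.3] pred top [230.8 172.9] bot [231.7 174.9]
scene [0.5902 0.0458 0.1097] [0.581  0.0394 0.09  ] [0.5973 0.0564 0.1232] [0.122 0.122 0.122 0.122 0.122 0.123]
dark [288 184   5  13  53] [290.1 189.9] pred top [289.8 185.1] bot [289.  194.8]
```

View pics/scene40.png

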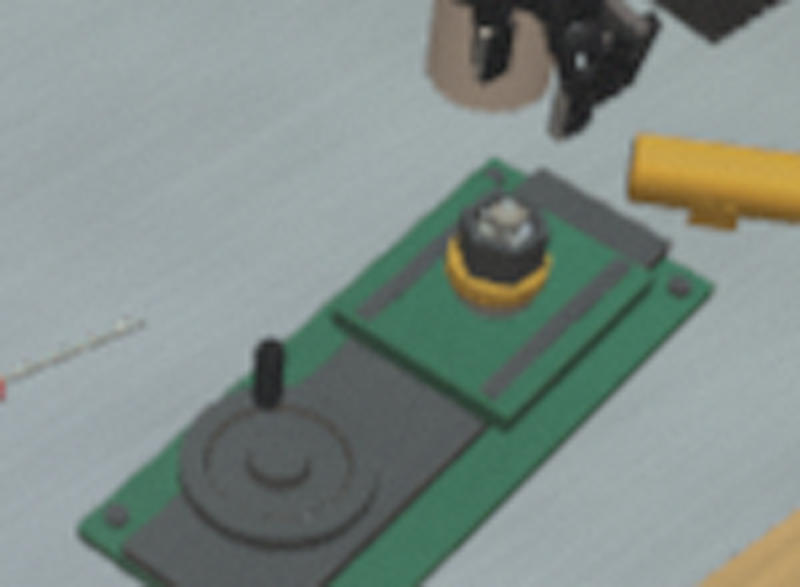

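Emit:
move_arm([
  [-0.036,-0.0006,0,0,0,-0.3,0.2],
  [-0.036,-0.0006,0,0,0,0,0.2],
  [-0.036,-0.0006,0,0,0,0,0.0],
  [-0.036,-0.0006,0,0,0,0,0.0],
  [-0.038,-0.001,0,0,0,0,0.0],
  [0,0,0.02,0,0,0,0.0],
  [0,0,0.02,0,0,0,0],
  [0,0,0,0,0,0,0],
  [0,0,0,0,0,0,0],
])

```text
clock: 51.3
position: [0.5883, 0.0487, 0.1505]
ee_rot: [0.707, 0.708, -0.0, 0.0]
ft_force: [-0.1, 0.1, 0.2]
grip_width: 0.499
```

```bash
python3 g.py .588 .048 .084 0
python3 - <<'E'
from meas import *
im,d=snap('scene','41',(260,150,340,210))
im,d=snap('top','41',(190,140,270,200))
E
```

```text
t51.30 p [0.5883 0.0487 0.1505] yaw 0.09 tilt [-0.0001 -0.0002] w 0.499 f [-0.1  0.1  0.2] q [-0.84  0.41  0.86  1.7  -0.33  1.19  0.11]
delta tool mm [-0.6 -0.3 66.5] rotvec deg [-0.    0.01  0.09]
```

View pics/scene41.png

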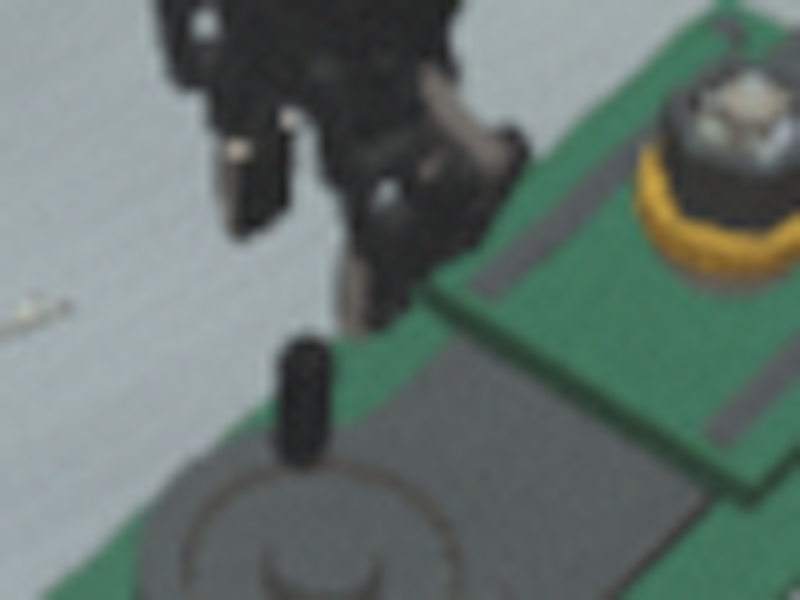

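Emit:
move_arm([
  [-0.0006,-0.0003,0.02,0,0,0,0.0],
  [0,0,0.02,0,0,0,0],
  [0,0,0.015,0,0,0,0],
  [0,0,0.009,0,0,0,0],
  [0,0,0,0,0,0,0],
  [0,0,0,0,0,0,0],
])

```text
clock: 52.15
position: [0.5882, 0.0472, 0.0869]
ee_rot: [0.707, 0.707, 0.0, 0.0]
ft_force: [-0.6, 0.6, 0.8]
grip_width: 0.495
```

Emit:
move_arm([
  [0,0,0,0,0,0,-0.3],
  [0,0,0,0,0,0,-0.6],
  [0,0,0,0,0,0,-0.9],
  [0,0,0,0,0,0,-0.9],
  [0,0,0,0,0,0,-0.9],
  [0,0,0,0,0,0,-0.9],
], force=25)

```text
clock: 52.9
position: [0.588, 0.0475, 0.0868]
ee_rot: [0.707, 0.707, 0.0, -0.0]
ft_force: [-2.2, 1.4, 4.9]
grip_width: 0.202
```

```bash
python3 g.py .588 .048 .084 0
python3 - <<'E'
from meas import *
im,d=snap('scene','42',(260,150,340,210))
print(manip.get_obs()['torque'])
E
```

```text
t52.90 p [0.588  0.0475 0.0868] yaw 0.05 tilt [0.0004 0.0005] w 0.202 f [-2.2  1.4  4.9] q [-0.8   0.48  0.82  1.76 -0.4   1.07  0.15]
delta tool mm [0.5 0.  2.8] rotvec deg [ 0.02 -0.03  0.05]
[ 0.15694539  0.31314139 -0.0343495 ]
```

View pics/scene42.png

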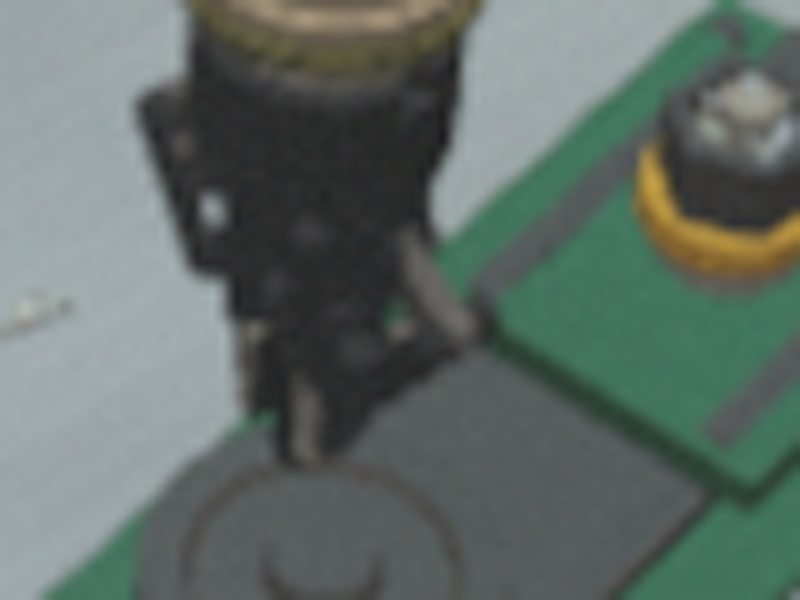

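```bash
cat > circ.py <<'E'
# circ.py theta0 step n [r]: rows (tool dx=world dy, tool dy=world dx at yaw 0), clockwise
import sys,numpy as np
t0,s,n=map(float,sys.argv[1:4]);r=.042
t=np.radians(t0-s*np.arange(int(n)+1));x=np.round(r*np.cos(t),4);y=np.round(r*np.sin(t),4)
for i in range(int(n)): print('[%.4f, %.4f] -> %.1f'%(y[i+1]-y[i],x[i+1]-x[i],t0-s*(i+1)))
E
cat > th.py <<'E'
from h import *
o=manip.get_obs();p=np.array(o['position'])[:2]-[.6240,.0263];f=np.array(o['ft_force']);a=np.arctan2(p[1],p[0])
er=p/np.hypot(*p);et=np.array([er[1],-er[0]])
print('t%.2f th %.2f r %.4f  tang(cw) %.2f rad %.2f fz %.1f  P'%(o['clock'],np.degrees(a),np.hypot(*p),f[:2]@et,f[:2]@er,f[2]),np.array(o['position']).round(4))
E
python3 th.py; python3 circ.py 149.5 10 7
```

```text
t52.95 th 149.56 r 0.0418  tang(cw) 0.45 rad 2.73 fz 6.2  P [0.588  0.0475 0.0868]
[0.0060, 0.0043] -> 139.5
[0.0051, 0.0052] -> 129.5
[0.0042, 0.0060] -> 119.5
[0.0030, 0.0067] -> 109.5
[0.0018, 0.0071] -> 99.5
[0.0006, 0.0073] -> 89.5
[-0.0007, 0.0073] -> 79.5
```

Emit:
move_arm([
  [0.006,0.0043,0,0,0,0,-0.9],
  [0.0051,0.0052,0,0,0,0,-0.9],
  [0.0042,0.006,0,0,0,0,-0.9],
  [0,0,0,0,0,0,-0.9],
])

```text
clock: 53.45
position: [0.6041, 0.0626, 0.0866]
ee_rot: [0.707, 0.707, 0.0, 0.0]
ft_force: [1.0, -0.3, 4.7]
grip_width: 0.202
```

```bash
python3 th.py
```

```text
t53.45 th 118.75 r 0.0414  tang(cw) 0.71 rad -0.73 fz 4.7  P [0.6041 0.0626 0.0866]
```

Emit:
move_arm([
  [0.003,0.0067,0,0,0,0,-0.9],
  [0.0018,0.0071,0,0,0,0,-0.9],
  [0.0006,0.0073,0,0,0,0,-0.9],
  [0,0,0,0,0,0,-0.9],
])

```text
clock: 53.95
position: [0.625, 0.0675, 0.0866]
ee_rot: [0.707, 0.707, -0.0, 0.0]
ft_force: [1.0, -1.9, 5.7]
grip_width: 0.203
```

```bash
python3 th.py; python3 circ.py 89.5 5 18
```

```text
t53.95 th 88.63 r 0.0412  tang(cw) 1.07 rad -1.87 fz 5.7  P [0.625  0.0675 0.0866]
[-0.0002, 0.0036] -> 84.5
[-0.0005, 0.0037] -> 79.5
[-0.0008, 0.0035] -> 74.5
[-0.0012, 0.0035] -> 69.5
[-0.0014, 0.0034] -> 64.5
[-0.0017, 0.0032] -> 59.5
[-0.0020, 0.0031] -> 54.5
[-0.0023, 0.0029] -> 49.5
[-0.0025, 0.0027] -> 44.5
[-0.0027, 0.0024] -> 39.5
[-0.0029, 0.0022] -> 34.5
[-0.0031, 0.0020] -> 29.5
[-0.0033, 0.0016] -> 24.5
[-0.0034, 0.0014] -> 19.5
[-0.0035, 0.0011] -> 14.5
[-0.0036, 0.0007] -> 9.5
[-0.0036, 0.0005] -> 4.5
[-0.0037, 0.0001] -> -0.5
```

Emit:
move_arm([
  [-0.0002,0.0036,0,0,0,0,-0.9],
  [-0.0005,0.0037,0,0,0,0,-0.9],
  [0,0,0,0,0,0,-0.9],
])

```text
clock: 54.32
position: [0.632, 0.0666, 0.0866]
ee_rot: [0.707, 0.707, -0.0, 0.0]
ft_force: [-0.4, -1.1, 5.5]
grip_width: 0.2
```

```bash
python3 th.py
```

```text
t54.33 th 78.79 r 0.0411  tang(cw) -0.15 rad -1.18 fz 5.5  P [0.632  0.0666 0.0866]
```

Emit:
move_arm([
  [-0.0008,0.0035,0,0,0,0,-0.9],
  [0,0,0,0,0,0,-0.9],
])

```text
clock: 54.58
position: [0.6354, 0.0659, 0.0866]
ee_rot: [0.707, 0.707, -0.0, 0.0]
ft_force: [-0.6, -1.3, 5.8]
grip_width: 0.198
```

```bash
python3 th.py
```

```text
t54.58 th 73.92 r 0.0412  tang(cw) -0.21 rad -1.38 fz 5.8  P [0.6354 0.0659 0.0866]
```

Emit:
move_arm([
  [-0.0012,0.0035,0,0,0,0,-0.9],
  [0,0,0,0,0,0,-0.9],
])

```text
clock: 54.82
position: [0.6389, 0.0647, 0.0866]
ee_rot: [0.707, 0.707, -0.0, 0.0]
ft_force: [-0.1, -2.0, 4.7]
grip_width: 0.202
```

```bash
python3 th.py
```

```text
t54.83 th 68.79 r 0.0412  tang(cw) 0.66 rad -1.91 fz 4.7  P [0.6389 0.0647 0.0866]
```

Emit:
move_arm([
  [-0.0014,0.0034,0,0,0,0,-0.9],
  [0,0,0,0,0,0,-0.9],
])

```text
clock: 55.08
position: [0.6422, 0.0632, 0.0866]
ee_rot: [0.707, 0.707, -0.0, 0.0]
ft_force: [-1.2, -1.4, 5.5]
grip_width: 0.201
```

```bash
python3 th.py
```

```text
t55.08 th 63.72 r 0.0412  tang(cw) -0.47 rad -1.75 fz 5.5  P [0.6422 0.0632 0.0866]
```

Emit:
move_arm([
  [-0.0017,0.0032,0,0,0,0,-0.9],
  [0,0,0,0,0,0,-0.9],
])

```text
clock: 55.32
position: [0.6454, 0.0615, 0.0866]
ee_rot: [0.707, 0.707, -0.0, 0.0]
ft_force: [-0.5, -1.1, 6.0]
grip_width: 0.203
```

```bash
python3 th.py
```

```text
t55.33 th 58.72 r 0.0412  tang(cw) 0.18 rad -1.18 fz 6.0  P [0.6454 0.0615 0.0866]
```

Emit:
move_arm([
  [-0.002,0.0031,0,0,0,0,-0.9],
  [0,0,0,0,0,0,-0.9],
])

```text
clock: 55.58
position: [0.6485, 0.0595, 0.0866]
ee_rot: [0.707, 0.707, -0.0, 0.0]
ft_force: [-1.5, -1.5, 6.4]
grip_width: 0.199
```

```bash
python3 th.py
```

```text
t55.58 th 53.60 r 0.0412  tang(cw) -0.31 rad -2.11 fz 6.4  P [0.6485 0.0595 0.0866]
```

Emit:
move_arm([
  [-0.0023,0.0029,0,0,0,0,-0.9],
  [0,0,0,0,0,0,-0.9],
])

```text
clock: 55.82
position: [0.6513, 0.0572, 0.0866]
ee_rot: [0.707, 0.707, -0.0, 0.0]
ft_force: [-1.6, -1.0, 5.9]
grip_width: 0.201
```

```bash
python3 th.py
```

```text
t55.83 th 48.50 r 0.0413  tang(cw) -0.50 rad -1.81 fz 5.9  P [0.6513 0.0572 0.0866]
```

Emit:
move_arm([
  [-0.0025,0.0027,0,0,0,0,-0.9],
  [0,0,0,0,0,0,-0.9],
])

```text
clock: 56.08
position: [0.654, 0.0547, 0.0866]
ee_rot: [0.707, 0.707, -0.0, -0.0]
ft_force: [-1.4, -2.1, 6.6]
grip_width: 0.197
```

```bash
python3 th.py
```

```text
t56.08 th 43.43 r 0.0413  tang(cw) 0.57 rad -2.42 fz 6.6  P [0.654  0.0547 0.0866]
```

Emit:
move_arm([
  [-0.0027,0.0024,0,0,0,0,-0.9],
  [0,0,0,0,0,0,-0.9],
])

```text
clock: 56.32
position: [0.6562, 0.0523, 0.0865]
ee_rot: [0.707, 0.707, -0.0, -0.0]
ft_force: [-2.2, -1.0, 6.6]
grip_width: 0.201
```

```bash
python3 th.py
```

```text
t56.33 th 38.94 r 0.0414  tang(cw) -0.62 rad -2.33 fz 6.6  P [0.6562 0.0523 0.0865]
```

Emit:
move_arm([
  [-0.0029,0.0022,0,0,0,0,-0.9],
  [0,0,0,0,0,0,-0.9],
])

```text
clock: 56.58
position: [0.6582, 0.0498, 0.0865]
ee_rot: [0.707, 0.707, -0.0, -0.001]
ft_force: [-3.0, 0.3, 7.8]
grip_width: 0.203
```

```bash
python3 th.py;python3 th.py
```

```text
t56.58 th 34.54 r 0.0415  tang(cw) -1.93 rad -2.32 fz 7.8  P [0.6582 0.0498 0.0865]
t56.58 th 34.54 r 0.0415  tang(cw) -1.93 rad -2.32 fz 7.8  P [0.6582 0.0498 0.0865]
```

Emit:
move_arm([
  [-0.0031,0.002,0,0,0,0,-0.9],
  [0,0,0,0,0,0,-0.9],
])

```text
clock: 56.82
position: [0.6601, 0.0468, 0.0865]
ee_rot: [0.707, 0.707, -0.0, -0.001]
ft_force: [-3.6, 0.3, 8.3]
grip_width: 0.2
```

```bash
python3 th.py
```

```text
t56.83 th 29.59 r 0.0415  tang(cw) -2.02 rad -3.03 fz 8.3  P [0.6601 0.0468 0.0865]
```

Emit:
move_arm([
  [-0.0033,0.0016,0,0,0,0,-0.9],
  [0,0,0,0,0,0,-0.9],
])

```text
clock: 57.08
position: [0.6618, 0.0437, 0.0865]
ee_rot: [0.707, 0.707, -0.0, -0.001]
ft_force: [-2.0, 0.3, 7.2]
grip_width: 0.202
```

```bash
python3 th.py
```

```text
t57.08 th 24.69 r 0.0416  tang(cw) -1.11 rad -1.67 fz 7.2  P [0.6618 0.0437 0.0865]
```

Resistance appeared at θ≈38.9°: the angular lag and tangential force step up there, after 110.6° (1.93 rad) of free turning, which is within the stated range. I'm 14° past it now. The feed should end at that same angle two turns on.

```bash
python3 circ.py 24.5 12 30
```

```text
[-0.0083, 0.0028] -> 12.5
[-0.0087, 0.0010] -> 0.5
[-0.0088, -0.0008] -> -11.5
[-0.0083, -0.0027] -> -23.5
[-0.0077, -0.0043] -> -35.5
[-0.0066, -0.0058] -> -47.5
[-0.0052, -0.0071] -> -59.5
[-0.0036, -0.0080] -> -71.5
[-0.0019, -0.0085] -> -83.5
[-0.0001, -0.0088] -> -95.5
[0.0017, -0.0086] -> -107.5
[0.0035, -0.0081] -> -119.5
[0.0051, -0.0071] -> -131.5
[0.0065, -0.0060] -> -143.5
[0.0076, -0.0044] -> -155.5
[0.0083, -0.0028] -> -167.5
[0.0087, -0.0010] -> -179.5
[0.0088, 0.0008] -> -191.5
[0.0083, 0.0027] -> -203.5
[0.0077, 0.0043] -> -215.5
[0.0066, 0.0058] -> -227.5
[0.0052, 0.0071] -> -239.5
[0.0036, 0.0080] -> -251.5
[0.0019, 0.0085] -> -263.5
[0.0001, 0.0088] -> -275.5
[-0.0017, 0.0086] -> -287.5
[-0.0035, 0.0081] -> -299.5
[-0.0051, 0.0071] -> -311.5
[-0.0065, 0.0060] -> -323.5
[-0.0076, 0.0044] -> -335.5
```

Emit:
move_arm([
  [-0.0083,0.0028,0,0,0,0,-0.9],
  [-0.0087,0.001,0,0,0,0,-0.9],
  [-0.0088,-0.0008,0,0,0,0,-0.9],
  [-0.0083,-0.0027,0,0,0,0,-0.9],
  [-0.0077,-0.0043,0,0,0,0,-0.9],
])

```text
clock: 57.7
position: [0.6591, 0.0024, 0.0868]
ee_rot: [0.707, 0.708, 0.001, 0.0]
ft_force: [2.8, 2.6, 4.5]
grip_width: 0.204
```

```bash
python3 th.py
```

```text
t57.70 th -34.21 r 0.0425  tang(cw) -3.67 rad 0.85 fz 4.5  P [0.6591 0.0024 0.0868]
```

Emit:
move_arm([
  [-0.0066,-0.0058,0,0,0,0,-0.9],
  [-0.0052,-0.0071,0,0,0,0,-0.9],
  [-0.0036,-0.008,0,0,0,0,-0.9],
  [-0.0019,-0.0085,0,0,0,0,-0.9],
  [-0.0001,-0.0088,0,0,0,0,-0.9],
])

```text
clock: 58.32
position: [0.6198, -0.0169, 0.0867]
ee_rot: [0.707, 0.707, 0.0, 0.001]
ft_force: [3.0, -1.2, 5.1]
grip_width: 0.204
```

```bash
python3 th.py; python3 g.py
```

```text
t58.33 th -95.55 r 0.0434  tang(cw) -3.10 rad 0.87 fz 5.1  P [ 0.6198 -0.0169  0.0867]
t58.33 p [ 0.6198 -0.0169  0.0867] yaw -0.01 tilt [ 0.0008 -0.0008] w 0.204 f [ 3.  -1.2  5.1] q [-0.65  0.55  0.8   1.67 -0.43  1.1   0.27]
```

Emit:
move_arm([
  [0.0017,-0.0086,0,0,0,0,-0.9],
  [0.0035,-0.0081,0,0,0,0,-0.9],
  [0.0051,-0.0071,0,0,0,0,-0.9],
  [0.0065,-0.006,0,0,0,0,-0.9],
  [0.0076,-0.0044,0,0,0,0,-0.9],
  [0.0083,-0.0028,0,0,0,0,-0.9],
  [0.0087,-0.001,0,0,0,0,-0.9],
  [0.0088,0.0008,0,0,0,0,-0.9],
  [0.0083,0.0027,0,0,0,0,-0.9],
  [0.0077,0.0043,0,0,0,0,-0.9],
])

```text
clock: 59.58
position: [0.5888, 0.0493, 0.0865]
ee_rot: [0.707, 0.707, -0.001, -0.0]
ft_force: [-0.2, -3.8, 8.4]
grip_width: 0.201
```

```bash
python3 th.py; python3 -c "
from meas import *
snap('scene','43',(240,120,390,230))"
```

```text
t59.58 th 146.90 r 0.0420  tang(cw) -3.25 rad -1.89 fz 8.4  P [0.5888 0.0493 0.0865]
```

View pics/scene43.png

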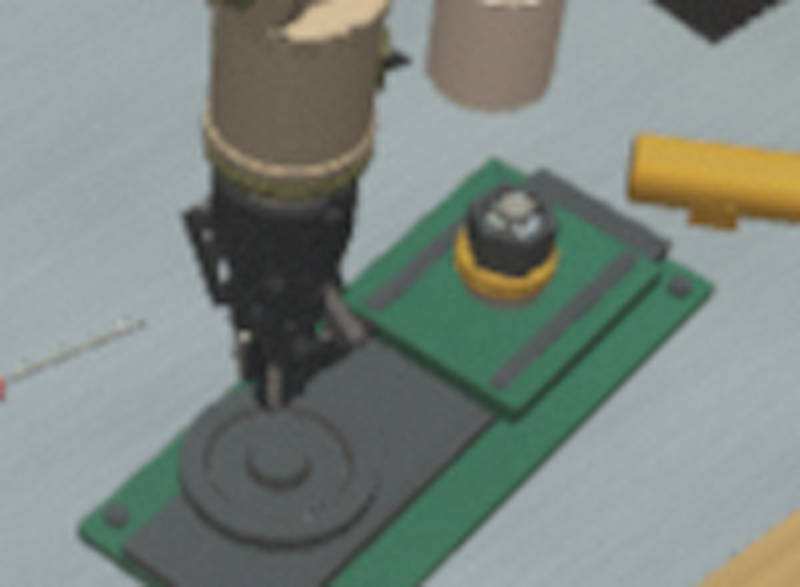

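Emit:
move_arm([
  [0.0066,0.0058,0,0,0,0,-0.9],
  [0.0052,0.0071,0,0,0,0,-0.9],
  [0.0036,0.008,0,0,0,0,-0.9],
  [0.0019,0.0085,0,0,0,0,-0.9],
  [0.0001,0.0088,0,0,0,0,-0.9],
  [-0.0017,0.0086,0,0,0,0,-0.9],
  [-0.0035,0.0081,0,0,0,0,-0.9],
  [-0.0051,0.0071,0,0,0,0,-0.9],
  [-0.0065,0.006,0,0,0,0,-0.9],
  [-0.0076,0.0044,0,0,0,0,-0.9],
])

```text
clock: 60.88
position: [0.6615, 0.044, 0.0865]
ee_rot: [0.707, 0.708, -0.0, -0.001]
ft_force: [-1.6, 3.1, 8.5]
grip_width: 0.203
```

```bash
python3 th.py
```

```text
t60.88 th 25.25 r 0.0415  tang(cw) -3.54 rad -0.13 fz 8.5  P [0.6615 0.044  0.0865]
```

Emit:
move_arm([
  [-0.0083,0.0028,0,0,0,0,-0.9],
  [-0.0087,0.001,0,0,0,0,-0.9],
  [-0.0088,-0.0008,0,0,0,0,-0.9],
  [-0.0083,-0.0027,0,0,0,0,-0.9],
  [-0.0077,-0.0043,0,0,0,0,-0.9],
  [-0.0066,-0.0058,0,0,0,0,-0.9],
  [-0.0052,-0.0071,0,0,0,0,-0.9],
  [-0.0036,-0.008,0,0,0,0,-0.9],
  [-0.0019,-0.0085,0,0,0,0,-0.9],
  [-0.0001,-0.0088,0,0,0,0,-0.9],
])

```text
clock: 62.12
position: [0.6198, -0.0169, 0.0867]
ee_rot: [0.707, 0.707, 0.0, 0.001]
ft_force: [2.9, -0.6, 6.7]
grip_width: 0.202
```

```bash
python3 th.py
```

```text
t62.12 th -95.56 r 0.0434  tang(cw) -2.97 rad 0.36 fz 6.7  P [ 0.6198 -0.0169  0.0867]
```

Emit:
move_arm([
  [0.0017,-0.0086,0,0,0,0,-0.9],
  [0.0035,-0.0081,0,0,0,0,-0.9],
  [0.0051,-0.0071,0,0,0,0,-0.9],
  [0.0065,-0.006,0,0,0,0,-0.9],
  [0.0076,-0.0044,0,0,0,0,-0.9],
  [0.0083,-0.0028,0,0,0,0,-0.9],
  [0.0087,-0.001,0,0,0,0,-0.9],
  [0.0088,0.0008,0,0,0,0,-0.9],
  [0.0083,0.0027,0,0,0,0,-0.9],
  [0.0077,0.0043,0,0,0,0,-0.9],
])

```text
clock: 63.38
position: [0.5888, 0.0493, 0.0865]
ee_rot: [0.707, 0.707, -0.001, -0.0]
ft_force: [-0.2, -3.1, 7.8]
grip_width: 0.204
```

```bash
python3 th.py
```

```text
t63.38 th 146.87 r 0.0420  tang(cw) -2.64 rad -1.53 fz 7.8  P [0.5888 0.0493 0.0865]
```

Emit:
move_arm([
  [0.0066,0.0058,0,0,0,0,-0.9],
  [0.0052,0.0071,0,0,0,0,-0.9],
  [0.0036,0.008,0,0,0,0,-0.9],
  [0.0019,0.0085,0,0,0,0,-0.9],
  [0.0001,0.0088,0,0,0,0,-0.9],
  [-0.0017,0.0086,0,0,0,0,-0.9],
  [-0.0035,0.0081,0,0,0,0,-0.9],
  [0,0,0,0,0,0,-0.9],
  [0,0,0,0,0,0,-0.9],
])

```text
clock: 64.5
position: [0.6442, 0.0621, 0.0865]
ee_rot: [0.707, 0.707, -0.0, -0.0]
ft_force: [0.5, 0.3, 7.5]
grip_width: 0.201
```

```bash
python3 th.py; python3 circ.py 60.5 10 2;python3 g.py .6562 .0523 .0865 0
```

```text
t64.50 th 60.55 r 0.0411  tang(cw) 0.30 rad 0.55 fz 7.5  P [0.6442 0.0621 0.0865]
[-0.0042, 0.0060] -> 50.5
[-0.0051, 0.0052] -> 40.5
t64.50 p [0.6442 0.0621 0.0865] yaw 0.02 tilt [-0.0008 -0.0002] w 0.201 f [0.5 0.3 7.5] q [-0.72  0.6   0.77  1.59 -0.45  1.13  0.15]
delta tool mm [-9.8 12.   0. ] rotvec deg [-0.05  0.01  0.02]
```

Emit:
move_arm([
  [-0.0044,0.0063,0,0,0,0,-0.9],
  [-0.0054,0.0053,0,0,0,0,-0.9],
  [0,0,0,0,0,0,-0.9],
  [0,0,0,0,0,0,-0.9],
])

```text
clock: 65.0
position: [0.6558, 0.0525, 0.0866]
ee_rot: [0.707, 0.707, -0.0, -0.0]
ft_force: [0.5, 1.1, 7.8]
grip_width: 0.205
```

```bash
python3 th.py
```

```text
t65.00 th 39.49 r 0.0413  tang(cw) -0.53 rad 1.03 fz 7.8  P [0.6558 0.0525 0.0866]
```

The crank is at 39.5° against the target 38.9°. Releasing and backing off, then checking.

Emit:
move_arm([
  [0,0,0,0,0,0,-0.5],
  [0,0,0,0,0,0,-0.2],
  [0,0,0,0,0,0,0],
  [0,0,0,0,0,0,0],
  [0,0,-0.02,0,0,0,0],
  [0,0,-0.04,0,0,0,0],
  [0,0,-0.04,0,0,0,0],
  [-0.03,-0.02,-0.02,0,0,0,0],
  [-0.04,-0.03,0,0,0,0,0],
  [-0.04,-0.03,0,0,0,0,0],
])

```text
clock: 66.25
position: [0.5758, -0.0588, 0.2081]
ee_rot: [0.707, 0.707, 0.001, 0.001]
ft_force: [0.5, -0.8, 0.2]
grip_width: 0.497
```

Emit:
move_arm([
  [-0.04,-0.02,0,0,0,0,0],
  [-0.04,-0.02,0,0,0,0,0],
  [-0.04,0,0,0,0,0,0],
  [0,0,0,0,0,0,0],
  [0,0,0,0,0,0,0],
])

```text
clock: 66.88
position: [0.5368, -0.1769, 0.2072]
ee_rot: [0.707, 0.707, 0.0, 0.0]
ft_force: [-0.0, 0.3, 0.0]
grip_width: 0.495
```

```bash
python3 g.py
python3 - <<'E'
from meas import *
for n in ['scene','top']:
    im,d=snap(n,'50'); 
    P=cloud(n,d)
    a,da=load(n,'40')
    # brass ring silhouette shift between pictures 40 and 50
    c=viewer.calibration(n);r=[]
    for I in (a,im):
        h=cv2.cvtColor(I,cv2.COLOR_RGB2HSV);Y,X=np.mgrid[:384,:512]
        u,v=proj(c,[.589,.24,.068])
        m=(np.hypot(X-u,Y-v)<22)&(h[...,0]>13)&(h[...,0]<27)&(h[...,1]>80)&(h[...,2]>40)
        b=max(blobs(m,10),key=lambda t:t[1][4]);cn=cv2.convexHull(max(cv2.findContours(b[0].astype(np.uint8),cv2.RETR_EXTERNAL,cv2.CHAIN_APPROX_NONE)[0],key=len))
        M=cv2.moments(cn); e=(M['m10']/M['m00'],M['m01']/M['m00']); r.append(onz(c,*e,.066))
    D=(r[1]-r[0])[:2];print(n,r[0].round(4),r[1].round(4),'shift mm',(D*1000).round(2),np.hypot(*D)*1000)
E
```

```text
t66.88 p [ 0.5368 -0.1769  0.2072] yaw 0.04 tilt [0.0008 0.0005] w 0.495 f [-0.   0.3  0. ] q [-0.56  0.3   0.96  1.7  -0.26  1.28  0.46]
scene [0.5962 0.2205 0.066 ] [0.5903 0.2463 0.066 ] shift mm [-5.91 25.84] 26.507819452095948
top [0.5828 0.22   0.066 ] [0.5796 0.242  0.066 ] shift mm [-3.16 22.03] 22.25387007487427
```

View pics/scene50.png

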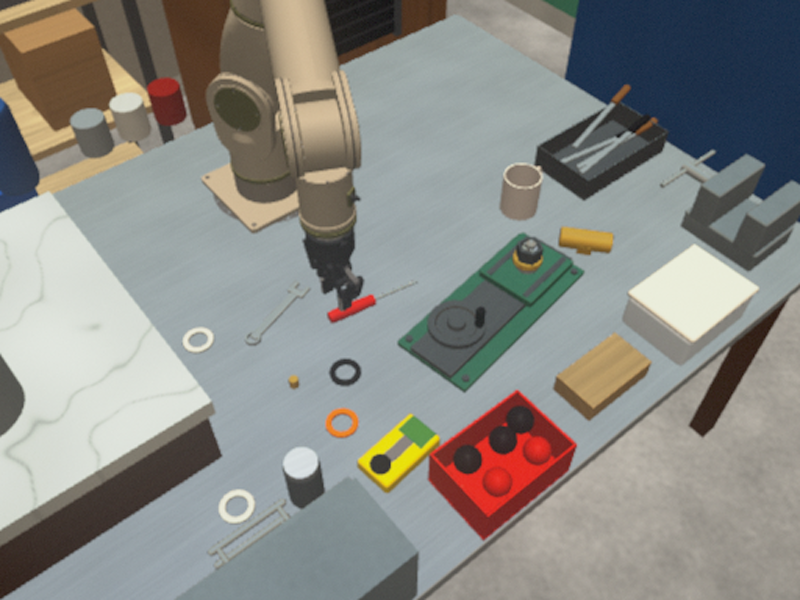

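View pics/top50.png

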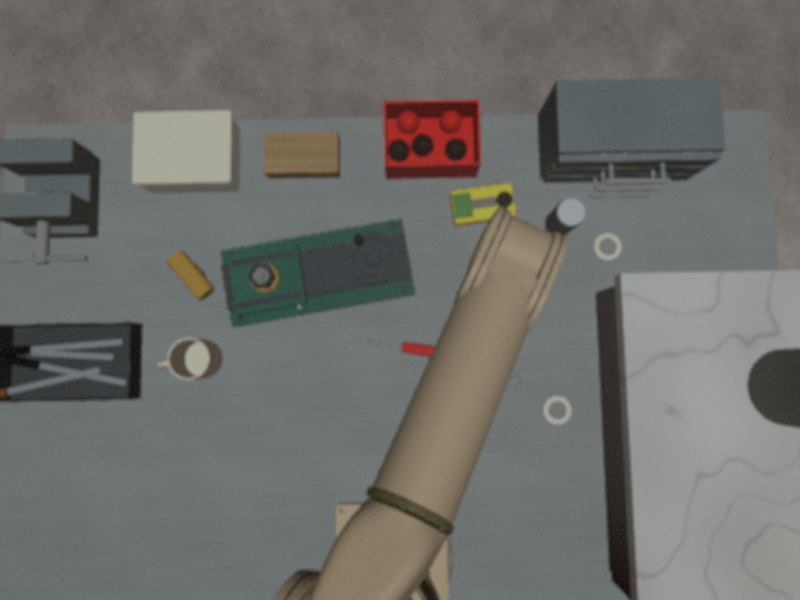

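The scene is tidy, with everything else in place. I'll check the travel more precisely by tracking slide and nut features with optical flow.

Run:
```python
from meas import *
for n in ['scene','top']:
    c=viewer.calibration(n)
    a,da=load(n,'40');b,db=load(n,'50');P=cloud(n,da)
    A,B=[cv2.resize(cv2.cvtColor(x,cv2.COLOR_RGB2GRAY),None,fx=4,fy=4,interpolation=cv2.INTER_CUBIC) for x in (a,b)]
    h=cv2.cvtColor(a,cv2.COLOR_RGB2HSV)
    ax=np.array([-.157,.9876]);rel=P[...,:2]-[.591,.2297];s=rel@ax;t=rel@np.array([.9876,.157])
    for name,m,z in [('slide',(np.abs(t)<.06)&(s>-.075)&(s<.05)&(P[...,2]>.034)&(P[...,2]<.05),.043),('nut/blank',(np.hypot(*np.moveaxis(rel,-1,0))<.034)&(P[...,2]>.06),None)]:
        M=cv2.resize(m.astype(np.uint8)*255,None,fx=4,fy=4,interpolation=cv2.INTER_NEAREST);M=cv2.dilate(M,np.ones((9,9)))
        p=cv2.goodFeaturesToTrack(A,40,.02,8,mask=M)
        g=proj(c,[.591,.2297,.07]);g2=proj(c,[.591-.0038,.2297+.0237,.07]);init=(p+4*(np.array(g2)-g)).astype(np.float32)
        q,st,er=cv2.calcOpticalFlowPyrLK(A,B,p,init.copy(),winSize=(41,41),maxLevel=2,flags=cv2.OPTFLOW_USE_INITIAL_FLOW)
        r,st2,_=cv2.calcOpticalFlowPyrLK(B,A,q,p.copy(),winSize=(41,41),maxLevel=2,flags=cv2.OPTFLOW_USE_INITIAL_FLOW)
        ok=(st[:,0]==1)&(np.linalg.norm((r-p)[:,0],axis=1)<1)&(er[:,0]<12)
        o=[]
        for (u0,v0),(u1,v1) in zip(p[ok,0]/4,q[ok,0]/4):
            zz=z or float(np.clip(P[int(round(v0)),int(round(u0)),2],.06,.115)); o.append((onz(c,u1,v1,zz)-onz(c,u0,v0,zz))[:2])
        o=np.array(o)*1000; print(n,name,len(o),'along',np.percentile(o@ax,[25,50,75]).round(2),'across',np.median(o@[.9876,.157]).round(2))
    P=cloud(n,db);r=np.hypot(P[...,0]-.5872,P[...,1]-.2534)
    z=P[...,2][(r<.024)&(r>.018)];print(n,'nut rim z',np.percentile(z,[50,75,90]).round(4))
```

```text
scene slide 32 along [23.67 23.85 24.25] across 0.08
scene nut/blank 8 along [23.72 23.93 24.05] across -0.15
scene nut rim z [0.0942 0.1018 0.1047]
top slide 11 along [24.21 24.61 24.93] across -0.33
top nut/blank 14 along [24.23 24.44 24.65] across -0.02
top nut rim z [0.1025 0.1042 0.1058]
```

The slide moved 23.9–24.6 mm (target 24.0), the nut's rim is at home height, and the robot is clear. Handing in.

```bash
python3 -c "
from workcell import manip
print(manip.hand_in())"
```

```text
the job is handed in; nothing more can be done
None
```

The job is done and handed in at about 67 s of the 210 s allowed; no verdict was reported.

- **Blanks:** Both brass blanks that were present are on the arbor. The black, orange and white rings were left alone.
- **Nut:** It sat askew once while turning anticlockwise. After I opened the jaws and recentred the tool, it levelled itself and dropped into the thread start. I then ran it clockwise with one regrasp. At the end it did not turn against 1.45 Nm of wrist torque. Its rim is at about 102–104 mm, against an expected 102 mm.
- **Feed:** Resistance began after about 1.93 rad of free turning. I then wound two turns back to the same crank position, stopping at 39.5° against 38.9° where it began. The start was found in 5° steps, so it is uncertain by about 2–3°.
- **Last checks:** Optical flow put the slide's travel at 23.9 mm (scene camera) and 24.4–24.6 mm (top camera), against 24.0 mm wanted. A rougher check on the blank's outline gave 26.5 mm and 22.3 mm; I discounted it because the nut hides part of the outline. In the last pictures the other things that were in view stood where they had been, and the robot was touching nothing.

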